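Find the loaded box by its weight and latch it in the mixer

TASK

One of the four identical closed boxes holds a heavy metal tube block and the other three are empty: lift them a little, one at a time, to feel which is the heavy one, and set each empty box gently back down where it stood. Set the heavy box gently and level in the tray of the bench mixer, let go, then swing the orange latch all the way across over its lid. No empty box may touch the mixer; keep all boxes upright and leave the other things on the bench undisturbed.

Things in the scene. Friction and masses are not known exactly. Their poses are not given: they have to be found in the camera images.
- box_p: closed opaque lab box, blue, white lid, 110 x 76 mm (x, y), 62 mm high to the lid top; on the lid a grip ridge 40 mm long (x), 16 mm thick (y), 62 to 98 mm above the underside. The lid stays on. Origin: centre of the underside, z up. One of four look-alikes, box_p, q, r, t: any one may be the loaded one (460 to 660 g); the three empty ones weigh 130 to 290 g. Only weight tells.
- box_q: closed opaque lab box, blue, white lid, 110 x 76 mm (x, y), 62 mm high to the lid top; on the lid a grip ridge 40 mm long (x), 16 mm thick (y), 62 to 98 mm above the underside. The lid stays on. Origin: centre of the underside, z up. One of four look-alikes, box_p, q, r, t: any one may be the loaded one (460 to 660 g); the three empty ones weigh 130 to 290 g. Only weight tells.
- box_r: closed opaque lab box, blue, white lid, 110 x 76 mm (x, y), 62 mm high to the lid top; on the lid a grip ridge 40 mm long (x), 16 mm thick (y), 62 to 98 mm above the underside. The lid stays on. Origin: centre of the underside, z up. One of four look-alikes, box_p, q, r, t: any one may be the loaded one (460 to 660 g); the three empty ones weigh 130 to 290 g. Only weight tells.
- box_t: closed opaque lab box, blue, white lid, 110 x 76 mm (x, y), 62 mm high to the lid top; on the lid a grip ridge 40 mm long (x), 16 mm thick (y), 62 to 98 mm above the underside. The lid stays on. Origin: centre of the underside, z up. One of four look-alikes, box_p, q, r, t: any one may be the loaded one (460 to 660 g); the three empty ones weigh 130 to 290 g. Only weight tells.
- mixer: white bench mixer, fixed, 185 x 150 mm, with a walled aluminium tray on top. Origin: under the tray's centre, on the bench; z up; its x is the tray's long direction, its control panel looks to its -x. A steel post (16 mm thick) stands outside the tray at x = 42, y = 62 mm and carries the orange latch.
- nest (a point): centre of the tray's floor, 50 mm above the bench, axes as the mixer's. The inside of the tray measures 122 x 88 mm (x, y) and its walls rise 14 mm above its floor (to 64 mm over the bench), so a box drops in with 6 mm to spare on each side, its ridge along the tray's x (either way round).
- latch (a joint): latch angle, rad, about the vertical post. 0: open, arm along the mixer's +x, clear of the tray; grows clockwise seen from above to 1.57 (end stop): closed, arm along the mixer's -y, over the lid of a seated box, between ridge and lid edge. Starts at 0 to 0.35, stays where left, needs about 1 N at the pin.
- latch_pin (a point): on the axis of the latch's upright orange finger pin, 12 mm in diameter, 52 mm out from the pivot along the arm; the pin stands from 125 to 167 mm above the bench (this point: 152 mm). The arm below it is a flat bar 12 mm wide, from 117 to 125 mm above the bench (5 mm over a seated box's lid), ending 6 mm beyond the pin.
- latch_pivot (a point): on the latch's turning axis, 152 mm above the bench (mixer frame x = 42, y = 62 mm).
- reagent: amber bottle with white cap, 38 mm in diameter, 75 mm tall, loose; leave alone. Origin: centre of its underside.
- dish: closed clear round dish, 90 mm in diameter, 14 mm high, loose; leave alone. Origin: centre of its underside.
- marker: white and blue marker pen lying on the bench, 130 mm long, 12 mm thick, loose; leave alone. Origin: under its middle.
Not all that is in view belongs to the job. What is shaped like the box_r but black or red is not meant.

How it is judged:
By the outcome, as a careful person would: the job done as asked, in the order asked, and still so for the second after the job is handed in, with the robot touching nothing.
It also fails if it takes over 72 s, if anything falls off the work surface, if the arm or the gripper's body presses on something with over 40 N, if the wrist force passes 120 N, or if a joint passes its speed limit or range.

ROBOT

A 7-joint arm with a two-finger parallel gripper is mounted at the origin on the work surface. World frame = base frame: x ahead of the robot, y to its left, z up, the work surface at z = 0. Lengths are in m, angles in rad, forces in N, time in s.
With the tool pointing down it reaches from about 0.4 to 0.875 m from the base axis. Payload 19.3 kg.
Tool frame: the origin (TCP) lies at the very end of the fingers, on their centre line; the grasp point (between the pads) lies 19 mm behind it; x points along the fingers, y is the direction in which the jaws open and shut, and the axes are right-handed (so a half turn about x gives the same grasp; the last joint's range is limited). The gripper opens to 85 mm and grips with 20 to 120 N. Pads are 22 mm wide; open, the fingers measure 114 mm over their backs; the gripper's body (76 mm by 85 mm) begins 54 mm behind the grasp point. The pads swing forward as they close: fully open they stand 13 mm farther back than shut.
Start: joints at [1.098, 0.521, -0.036, 1.599, 0.021, 1.021, -0.113], TCP at [0.245, -0.575, 0.197] pointing down, gripper open.
Joint ranges: [-2.91, 2.91], [-0.3, 2.13], [-1.5, 1.42], [0.17, 2.43], [-1.26, 4.41], [0.16, 1.93], [-2.52, 2.52]. Speed limits (rad/s): [1.89, 1.89, 2.39, 2.39, 3.01, 3.01, 3.01].

INTERFACE

Orientations are given as [roll, pitch, yaw] about the fixed x, y, z axes, in that order (R = Rz(yaw) Ry(pitch) Rx(roll)).
In Python, from workcell import bot, grab_frame, job_done gives the robot as it stands.
- The arm moves only by the shell command python3 -m pendant 'ROWS' [OPENING] [FORCE]. ROWS is JSON, a list of rows, each a list of 4 numbers: the shift along the tool's x, y, z in mm, then the turn about the tool's x in degrees. A call has 1 to 12 rows; each row shifts and turns the commanded pose from where the row before left it, along the tool's axes as they then stand; what a row does not reach is not made up. A row lasts 1/8 s, in which the tool goes at most 62.5 mm and 10.7 degrees, less where a joint would pass 70% of its speed; a pose out of reach is approached as far as the arm can. A call is refused whole if a number of a shift passes 62.5 or a number of a turn 10.7, either way. A call with a gripper value outside its range is refused whole. OPENING is the opening, from -1 (shut) to 1 (fully open), set as the call begins (- or left out, the last holds). The fingers move at their own pace and stop on an object; FORCE is the grip in N (left out, the last holds). Time passes only in rows, so rows that do not move let the fingers close. It gives the time, the measured TCP pose, the force and the opening at its end, in the units of the state.
- bot.observe(): the state, without advancing time (a new reading comes with each control period).
- grab_frame(name): name is "scene" or "top" or "wrist"; returns a dict with "img" (480x640x3 uint8, red, green, blue), "fovy" (degrees; the focal length in pixels is half the picture's height over the tangent of half this angle, whatever the lens; pixels are square), "cx", "cy" (the principal point, pixels), "k1" (the pictures are not rectified: a ray, as slopes to the right and down, at radius r is drawn at 1 + k1 r^2 times it, then the intrinsics apply), "R" (3x3) and "t" (3): a world point X has camera coordinates R X + t. Camera axes: x right, y down, z forward; pixel columns grow to the right and rows downward; lengths in m; the calibration is good to about 2 mm. A picture is of the moment at which its call begins. There is no depth.
- job_done(): hands the job in, once; it reports no verdict.
The state is a dict: "clock": time; "qpos": joint angles; "qd": joint speeds; "joint_efforts": joint torques, N m; "position": TCP position; "tool_rot": TCP orientation; "force": force on the tool from outside, world axes, zero at the start; "moment": the same for the moment, N m; "grip_width": finger opening in m.
Only numpy, scipy, OpenCV 4.12 (cv2) and the standard library are available. Lean on these libraries where they do the work, as an engineer would, in place of code of your own. Each camera call takes 0.05 s, during which the arm holds its last target.

## Working session

There is one attempt and no reset: what is moved stays moved. The work goes in short steps, Python scripts to look and compute and a shell command to move; the robot and the scene stay as the last step left them, time stands still between calls to the robot, and variables do not carry over. Pictures are saved under pics/ and viewed, and the job is handed in when it is done.

```bash
mkdir -p pics; ls; python3 - <<'E'
from workcell import bot, grab_frame
import cv2
s=bot.observe()
print({k:(v if not hasattr(v,'tolist') else v.tolist()) for k,v in s.items()})
for n in ("scene","top","wrist"):
    f=grab_frame(n); cv2.imwrite(f"pics/{n}0.png",f["img"][:,:,::-1])
    print(n,f["fovy"],f["cx"],f["cy"],f["k1"],f["R"],f["t"])
E
```

```text
pics
{'clock': 0.0, 'qpos': [1.0978027227757046, 0.5220011108713519, -0.036349367504471465, 1.6000045714063698, 0.02119983739345104, 1.0211357362965168, -0.11276799876546172], 'qd': [-0.0003187870129977062, 0.0001378060878964523, -0.00036410637347193225, 0.00019495233591121098, 0.0009258097770851681, 0.0005041308988949313, -0.0008780310013655932], 'joint_efforts': [-0.0024335978378076106, -92.71207094192505, 1.9791235774755478, -36.99288725852966, 0.017751325503923, 0.008199617732316256, -2.644775236149144e-05], 'position': [0.24481525177361557, -0.5746337459633104, 0.1967347916087753], 'tool_rot': [-1.5074447621714713, 1.569632561038211, 2.036982424801871], 'force': [-0.692623045044777, -0.7458058325096536, -1.5357692248001875], 'moment': [-0.007743195132574012, 0.027657417662462245, -0.0418923457735514], 'grip_width': 0.08564707258713668}
scene 57.603321119200544 321.3866581977747 243.37588618587506 -0.022500925442750487 [[ 0.04416397  0.99899071 -0.00819125]
 [ 0.61890761 -0.0337955  -0.78473641]
 [-0.78422121  0.02958745 -0.6197755 ]] [-0.01550816 -0.21619514  1.58587927]
top 44.606076362906244 319.1753565727599 234.57610624303175 0.0501133135113142 [[ 0.02752227 -0.99961364  0.00388525]
 [-0.99864283 -0.02766704 -0.04412529]
 [ 0.04421573 -0.00266555 -0.99901845]] [-0.00780581  0.48198699  1.33931614]
wrist 68.8326683697139 320.33920669392785 247.90690771253162 0.023500318245762968 [[ 3.90048973e-01 -9.20793961e-01 -5.28491935e-04]
 [-8.84512936e-01 -3.74839707e-01  2.77726592e-01]
 [-2.55927069e-01 -1.07859514e-01 -9.60660013e-01]] [-0.62602341 -0.03501637  0.38094127]
```

View pics/scene0.png

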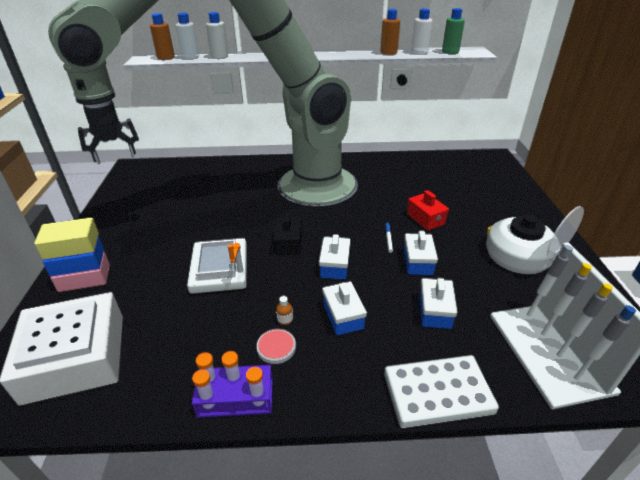

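View pics/top0.png

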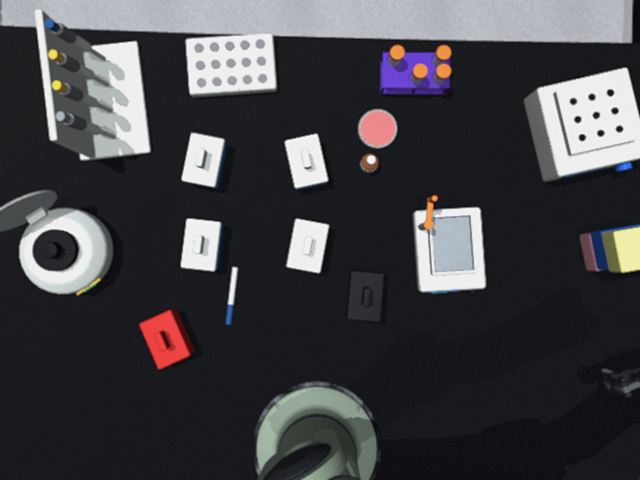

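View pics/wrist0.png

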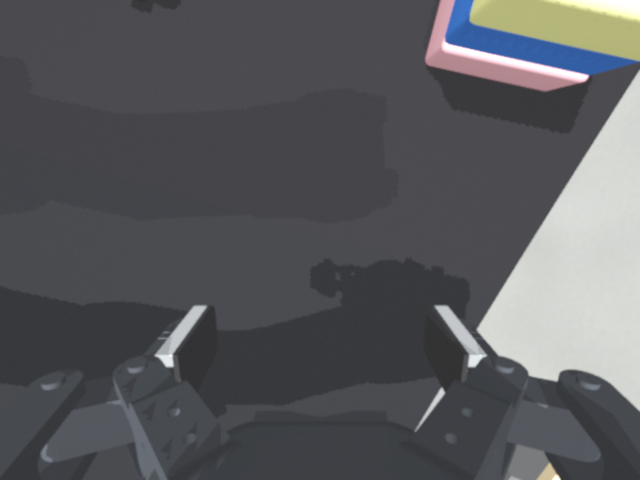

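```bash
cat > h.py <<'E'
import numpy as np, cv2, json
from scipy.spatial.transform import Rotation as Ro
def K(f):
    fl=240/np.tan(np.radians(f["fovy"])/2); return fl
def p2w(f,u,v,z):
    fl=K(f); d=np.array([(u-f["cx"])/fl,(v-f["cy"])/fl]); x=d.copy()
    for _ in range(30): x=d/(1+f["k1"]*(x@x))
    R=np.array(f["R"]);t=np.array(f["t"]); C=-R.T@t; r=R.T@np.array([x[0],x[1],1])
    return C+r*(z-C[2])/r[2]
def w2p(f,X):
    fl=K(f); c=np.array(f["R"])@np.array(X)+np.array(f["t"]); x=c[:2]/c[2]
    x=x*(1+f["k1"]*(x@x)); return np.array([x[0]*fl+f["cx"],x[1]*fl+f["cy"]])
def ld(n): return np.load(n,allow_pickle=True).item()
def rot(s): return Ro.from_euler('xyz',s["tool_rot"]).as_matrix()
def go(s,X,yaw=None):
    """shift in tool axes (mm) to world X; optional turn so tool y is along world yaw (mod pi)"""
    M=rot(s); d=M.T@(np.array(X)-np.array(s["position"]))*1000
    a=None
    if yaw is not None:
        w=M.T@np.array([np.cos(yaw),np.sin(yaw),0]); a=np.degrees(np.arctan2(w[2],w[1]))
        a=(a+90)%180-90
    return d,a
def crop(f,u,v,w,h,k,name):
    i=f["img"][v:v+h,u:u+w,::-1]; i=cv2.resize(i,None,fx=k,fy=k,interpolation=cv2.INTER_CUBIC); cv2.imwrite("pics/"+name,i)
E
python3 - <<'E'
from h import *
from workcell import grab_frame,bot
f=grab_frame("top"); np.save("top0.npy",f); g=grab_frame("scene"); np.save("sc0.npy",g)
crop(f,170,120,170,160,4,"c1.png"); crop(f,340,130,160,170,4,"c2.png")
s=bot.observe();print(rot(s),s["clock"])
for n,u,v,z in [("A",203,159,.098),("B",306,161,.098),("C",201,245,.098),("D",308,246,.098),("tray",451,244,.05),("pin",433,199,.16)]: print(n,p2w(f,u,v,z))
E
```

```text
[[-2.48835599e-04  3.91954813e-01 -9.19984436e-01]
 [ 4.71080669e-04 -9.19984316e-01 -3.91954890e-01]
 [-9.99999858e-01 -5.30919213e-04  4.42825124e-05]] 0.25
A [0.63472365 0.26137037 0.098     ]
B [0.63696459 0.03868382 0.098     ]
C [0.44869099 0.25910746 0.098     ]
D [0.45284404 0.02914073 0.098     ]
tray [ 0.46736394 -0.28944227  0.05      ]
pin [ 0.55502332 -0.22585877  0.16      ]
```

View pics/c1.png

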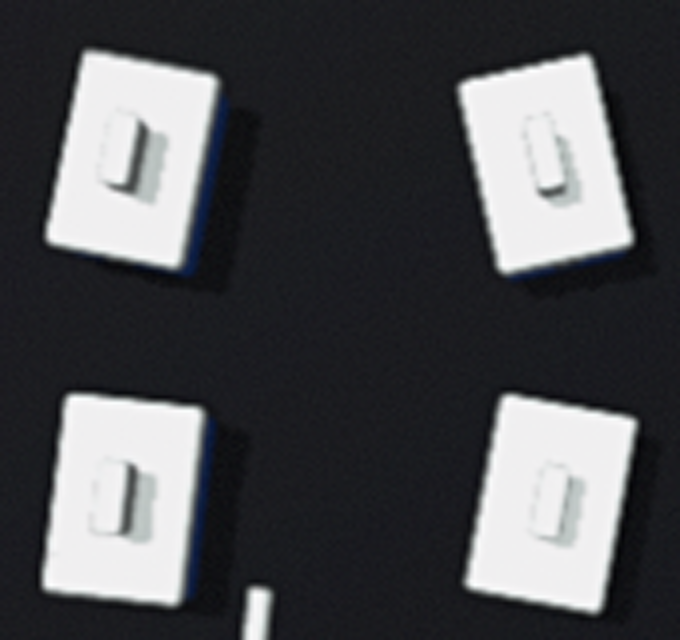

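View pics/c2.png

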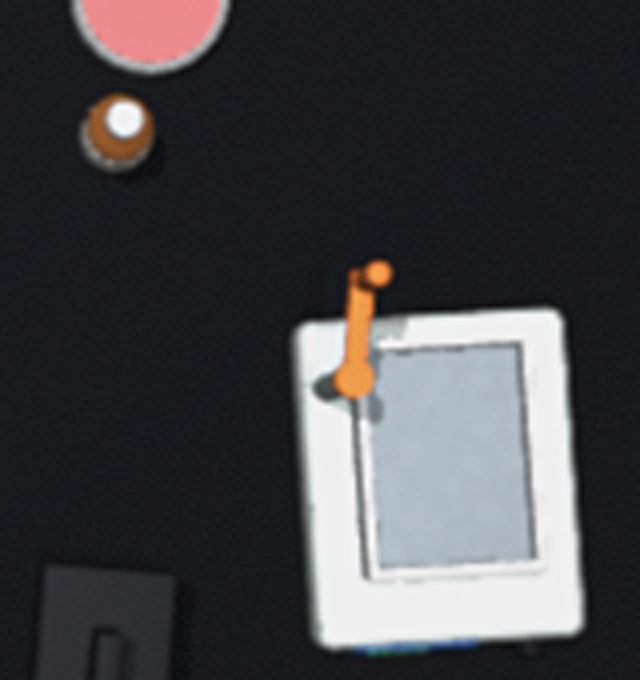

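```bash
cat > m.py <<'E'
from h import *
f=ld("top0.npy")
def P(x,y,z,o): return p2w(f,(x+.5)/4-.5+o[0],(y+.5)/4-.5+o[1],z)[:2]
o=(170,120)
B=dict(A=[(83,50),(219,76),(188,272),(46,242)],B=[(459,84),(592,54),(634,245),(505,275)],C=[(65,394),(206,408),(184,606),(43,590)],D=[(503,394),(638,418),(603,614),(465,586)])
R=dict(A=[(124,111),(148,120),(126,190),(101,182)],)
for n,c in B.items():
    q=np.array([P(x,y,.062,o) for x,y in c]); a=(q[0]+q[1]-q[2]-q[3])/2; b=(q[0]+q[3]-q[1]-q[2])/2
    print(n,q.mean(0).round(4),"L",np.linalg.norm(a).round(4),"W",np.linalg.norm(b).round(4),"yaw",np.degrees(np.arctan2(a[1],a[0])).round(1),np.degrees(np.arctan2(-b[0],b[1])).round(1))
o=(340,130)
for n,c,z in [("mixer",[(295,325),(562,308),(583,635),(316,648)],.045),("floor",[(378,350),(521,343),(538,558),(377,568)],.05)]:
    q=np.array([P(x,y,z,o) for x,y in c]); a=(q[0]+q[1]-q[2]-q[3])/2; b=(q[0]+q[3]-q[1]-q[2])/2
    print(n,q.mean(0).round(4),"L",np.linalg.norm(a).round(4),"W",np.linalg.norm(b).round(4),"yaw",np.degrees(np.arctan2(a[1],a[0])).round(1),np.degrees(np.arctan2(-b[0],b[1])).round(1))
print("pin top",P(378,272,.167,o),"post top",P(355,379,.13,o),P(355,379,.152,o))
E
python3 m.py
```

```text
A [0.6395 0.2682] L 0.11 W 0.0785 yaw -7.9 -9.7
B [0.6437 0.0384] L 0.1098 W 0.0749 yaw 14.5 14.6
C [0.4506 0.2668] L 0.1095 W 0.0781 yaw -4.2 -4.5
D [0.4552 0.0304] L 0.1094 W 0.077 yaw -9.0 -9.2
mixer [ 0.4557 -0.287 ] L 0.1823 W 0.1493 yaw 4.7 4.8
floor [ 0.4692 -0.2938] L 0.121 W 0.0847 yaw 3.1 4.8
pin top [ 0.55712758 -0.22672089] post top [ 0.50455636 -0.22309881] [ 0.50308478 -0.21894325]
```

```bash
python3 - <<'E'
from h import *
g=ld("sc0.npy"); crop(g,170,220,130,90,6,"c3.png"); crop(g,310,225,150,110,5,"c4.png")
E
```

```text
(no output)
```

View pics/c3.png

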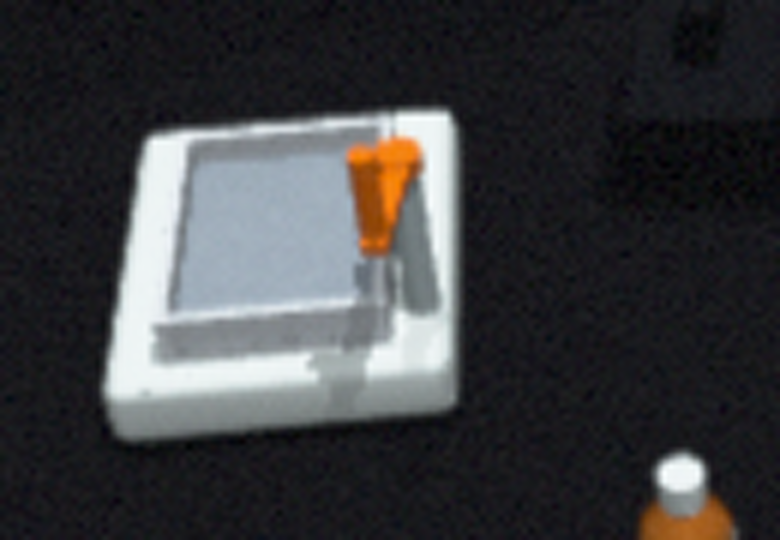

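View pics/c4.png

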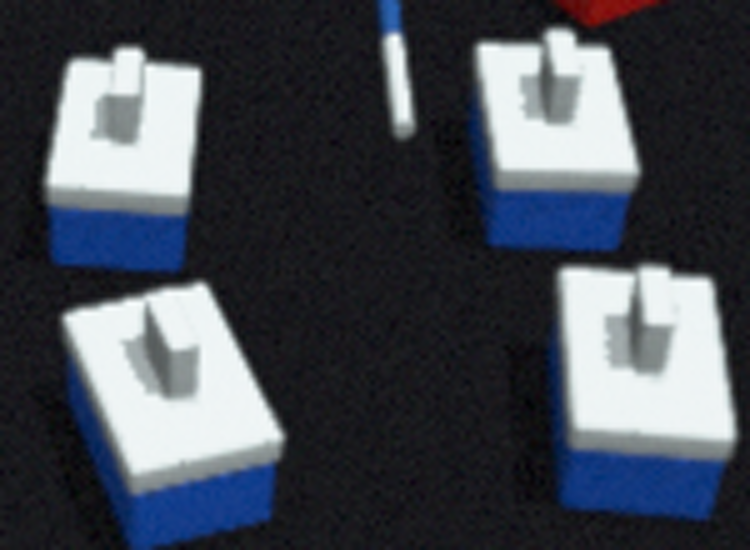

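```bash
cat >> h.py <<'E'
def plan(X,boxyaw):
    """boxyaw deg: direction of ridge; tool y at boxyaw+90. prints turn, then shift in axes after turn"""
    from workcell import bot
    s=bot.observe(); M=rot(s); _,a=go(s,X,np.radians(boxyaw+90))
    M2=M@Ro.from_euler('x',a,degrees=True).as_matrix()
    d=M2.T@(np.array(X)-np.array(s["position"]))*1000
    print("turn %.2f shift after turn %s; shift before %s"%(a,d.round(1),(M.T@(np.array(X)-np.array(s["position"]))*1000).round(1)), "q7 %.2f t %.2f"%(s["qpos"][6],s["clock"]), "pos",np.round(s["position"],4),"F",np.round(s["force"],2))
E
python3 - <<'E'
from h import *
plan((.4552,.0304,.16),-9.1)
f=ld("top0.npy");print(-np.array(f["R"]).T@f["t"])
E
```

```text
turn 32.18 shift after turn [  37.3 -630.9 -111.9]; shift before [  37.3 -474.4 -430.7] q7 -0.11 t 0.25 pos [ 0.2449 -0.5748  0.197 ] F [-0.05  0.53 -0.92]
[0.42232884 0.00910237 1.35929967]
```

```bash
python3 -m pendant '[[-20,0,0,10.7],[-20,0,0,10.7],[-10,0,0,10.7],[0,-50,-9,0],[0,-55,-10,0],[0,-55,-10,0],[0,-55,-10,0],[0,-55,-10,0],[0,-55,-10,0],[0,-55,-10,0],[0,-55,-10,0],[0,-55,-10,0]]' 0 40; python3 -c "
from h import *
plan((.4552,.0304,.16),-9.1)"
```

```text
clock: 1.75
position: [0.4101, -0.1033, 0.2476]
tool_rot: [2.937, 1.57, -0.362]
force: [1.4, -0.6, 0.4]
grip_width: 0.0426
turn 0.07 shift after turn [  87.5 -139.1  -23.3]; shift before [  87.5 -139.1  -23.5] q7 -1.66 t 1.75 pos [ 0.4101 -0.1033  0.2476] F [ 1.38 -0.55  0.36]
```

```bash
python3 -m pendant '[[10,-50,-9,0],[20,-50,-9,0],[20,-39,-5,0],[20,0,0,0],[0,0,0,0]]'; python3 -c "
from h import *
plan((.4552,.0304,.068),-9.1)
from workcell import grab_frame
f=grab_frame('wrist');np.save('w1.npy',f);crop(f,0,0,640,480,1,'w1.png')
for z in ((.098),): print(w2p(f,(.4552,.0304,z)))"
```

```text
clock: 2.38
position: [0.4534, 0.0288, 0.1764]
tool_rot: [0.239, 1.568, -3.06]
force: [0.0, -0.3, 0.4]
grip_width: 0.0426
turn 0.12 shift after turn [108.4  -2.   -1.7]; shift before [108.4  -2.   -1.7] q7 -2.03 t 2.38 pos [0.4534 0.0288 0.1764] F [ 0.05 -0.32  0.42]
[316.37430159 242.53515039]
```

View pics/w1.png

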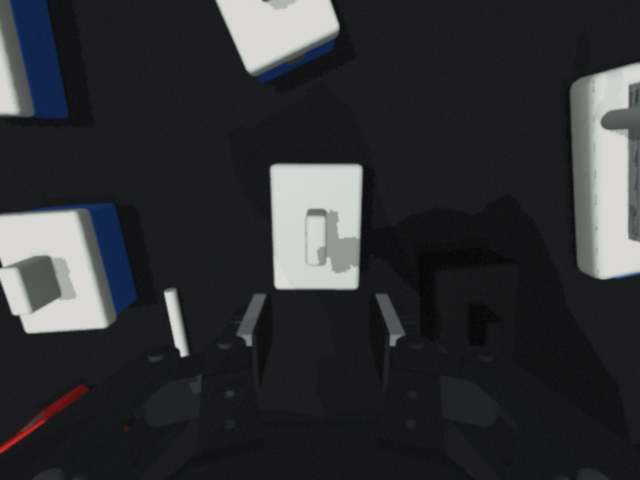

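```bash
python3 -c "
from h import *
f=ld('w1.npy')
q=[p2w(f,u,v,.062) for u,v in ((271,164),(362,164),(360,290),(275,290))];print(np.mean(q,0))
print(p2w(f,316,237,.098)); crop(f,250,150,130,150,4,'w1c.png')
f=ld('top0.npy'); print(p2w(f,170+551/4,120+502/4,.098), p2w(f,307,245,.098))"
```

```text
[0.45615169 0.03003709 0.062     ]
[0.45953108 0.02997875 0.098     ]
[0.45390674 0.02971005 0.098     ] [0.45493978 0.03135682 0.098     ]
```

View pics/w1c.png

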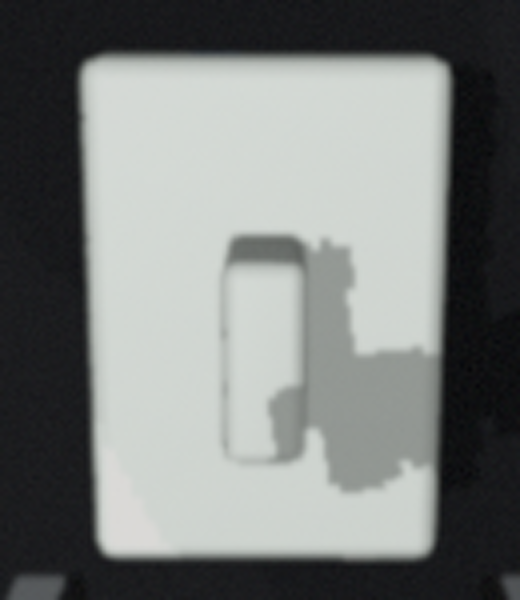

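```bash
python3 -m pendant '[[50,-2,-1.7,0],[40,0,0,0],[12,0,0,0],[6,0,0,0],[0,0,0,0]]' 0 60; python3 -m pendant '[[0,0,0,0],[0,0,0,0],[0,0,0,0],[0,0,0,0]]' -1 60;
```

```text
clock: 3.05
position: [0.4569, 0.0303, 0.0703]
tool_rot: [-2.948, 1.569, 0.036]
force: [-1.4, -0.1, 0.2]
grip_width: 0.0429
clock: 3.55
position: [0.4563, 0.0304, 0.0694]
tool_rot: [-2.943, 1.571, 0.041]
force: [0.7, 0.6, 0.4]
grip_width: 0.0001
```

```bash
python3 -c "
from h import *
from workcell import grab_frame
f=grab_frame('wrist');crop(f,0,0,640,480,1,'w2.png')
f=grab_frame('scene');crop(f,290,170,130,110,5,'s2.png')"
```

```text
(no output)
```

View pics/w2.png

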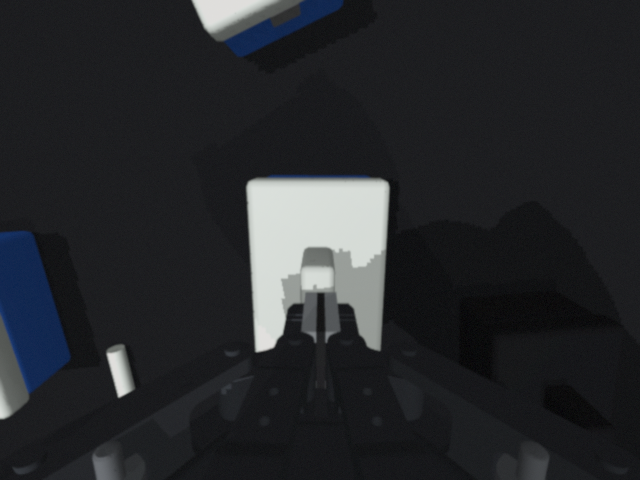

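View pics/s2.png

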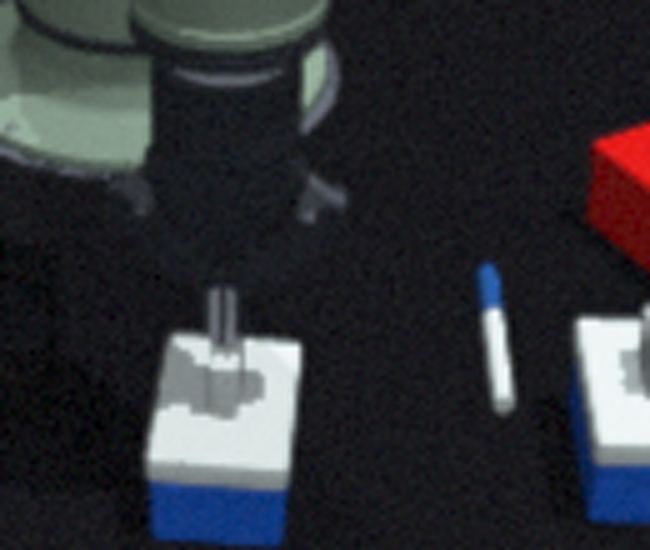

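```bash
python3 -c "
from h import *
from workcell import grab_frame,bot
s=bot.observe();p=np.array(s['position']);print(p,rot(s)[:,0],s['qpos'])
for n in ('wrist','scene','top'):
    f=grab_frame(n);np.save(n+'2.npy',f)
    for z in (0,.03,.05): print(n,w2p(f,p+[0,0,z]))
    print('ridge ends',w2p(f,(.475,.0272,.098)),w2p(f,(.436,.0335,.098)))
crop(ld('wrist2.npy'),240,170,160,200,4,'w3.png')
crop(ld('scene2.npy'),310,220,60,50,12,'s3.png')
crop(ld('top2.npy'),260,200,100,100,6,'t3.png')
"
```

```text
[0.45622179 0.0303726  0.06932693] [-4.25643045e-05  2.09953658e-05 -9.99999999e-01] [-0.00750277  0.47368806 -0.24049064  2.12914173  0.20590109  0.56011651
 -2.12583225]
wrist [318.46561987 283.2000341 ]
wrist [318.14194598 307.42073196]
wrist [317.8531684  329.01039742]
ridge ends [318.41480343 267.66103138] [318.48957406 344.96804493]
scene [334.05291365 247.32660215]
scene [334.16274389 238.58685848]
scene [334.23779464 232.60416714]
ridge ends [333.43636303 243.36172166] [334.80811549 234.38626974]
top [307.6825963  244.77356862]
top [307.46338915 244.40145596]
top [307.31136482 244.1433897 ]
ridge ends [309.19079768 235.76027784] [305.7549517  253.75932576]
```

View pics/w3.png

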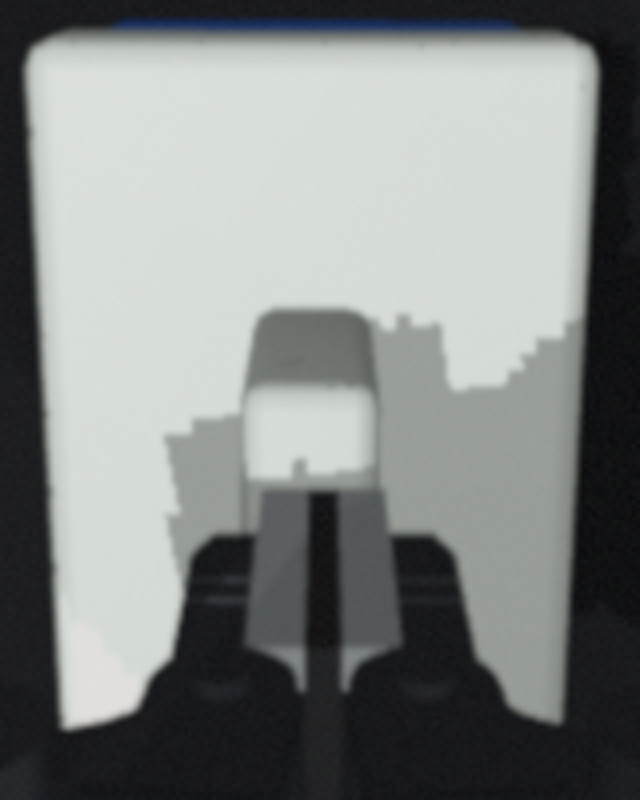

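View pics/s3.png

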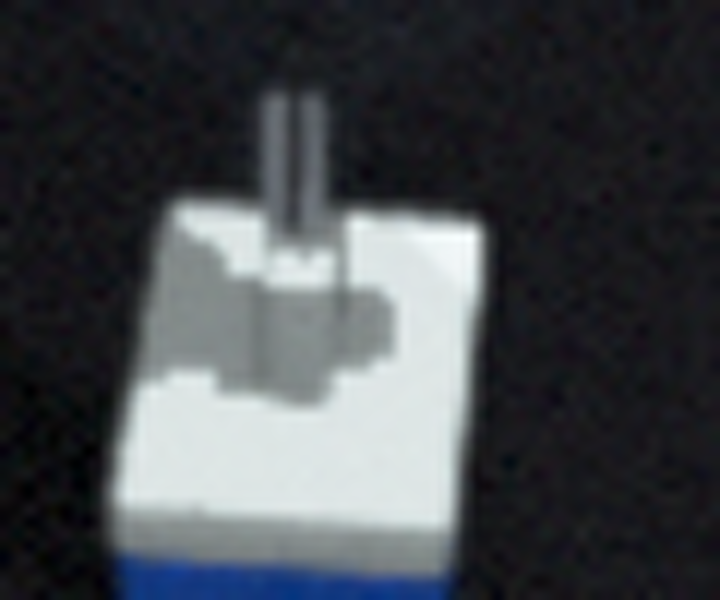

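View pics/t3.png

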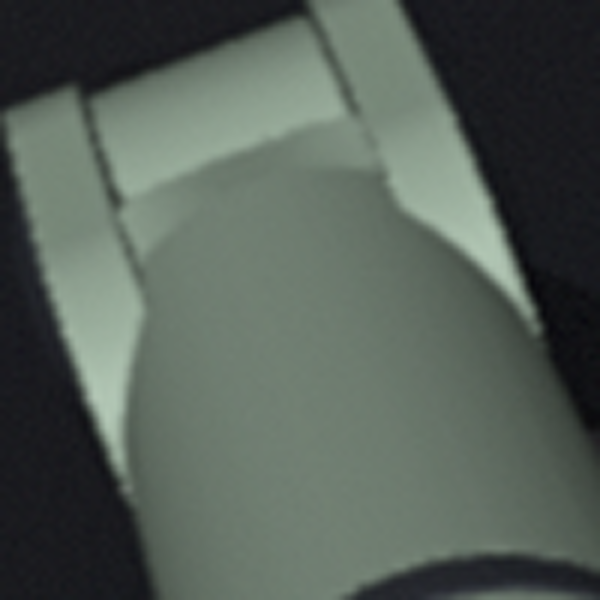

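```bash
python3 -c "
from h import *
from workcell import bot
s=bot.observe();p=np.array(s['position']);M=rot(s)
f=ld('wrist2.npy');R=np.array(f['R']);C=-R.T@f['t'];print('cam in tool',M.T@(C-p),'fwd',M.T@R[2], M)
# tip rays intersect at plane x = TCP.x+-0.011 : find z
for n,px in (('wrist2',(320.5,292)),('wrist2',(320.5,331)),('scene2',(334.6,239.6))):
    f=ld(n+'.npy');a=p2w(f,*px,0);b=p2w(f,*px,.2)
    for x in (.445,.456,.467): 
        k=(x-a[0])/(b[0]-a[0]); print(n,px,x,a+k*(b-a))
"
```

```text
cam in tool [-0.17857915  0.00116071 -0.07159931] fwd [ 9.60726394e-01 -4.37548915e-04  2.77497036e-01] [[-7.08173898e-07 -1.56816545e-01 -9.87627749e-01]
 [ 1.17097584e-05 -9.87627749e-01  1.56816544e-01]
 [-1.00000000e+00 -1.14538289e-05  2.53569604e-06]]
wrist2 (320.5, 292) 0.445 [0.445      0.03104333 0.05539242]
wrist2 (320.5, 292) 0.456 [0.456      0.02928963 0.08127819]
wrist2 (320.5, 292) 0.467 [0.467      0.02753594 0.10716396]
wrist2 (320.5, 331) 0.445 [0.445      0.03107053 0.10110527]
wrist2 (320.5, 331) 0.456 [0.456      0.02931318 0.12084368]
wrist2 (320.5, 331) 0.467 [0.467      0.02755583 0.14058209]
scene2 (334.6, 239.6) 0.445 [0.445      0.032437   0.08711586]
scene2 (334.6, 239.6) 0.456 [0.456      0.03159802 0.09567367]
scene2 (334.6, 239.6) 0.467 [0.467      0.03075905 0.10423148]
```

```bash
python3 -m pendant '[[0,0,0,0],[0,0,0,0],[4,0,0,0],[4,0,0,0],[2,0,0,0],[0,0,0,0]]' 0; python3 -c "
from h import *
from workcell import grab_frame,bot
s=bot.observe();print(s['position'],s['force'])
f=grab_frame('wrist');np.save('w4.npy',f);crop(f,200,150,240,240,3,'w4.png')
f=grab_frame('scene');np.save('s4.npy',f);crop(f,300,210,70,60,10,'s4.png')"
```

```text
clock: 4.55
position: [0.4561, 0.0304, 0.0591]
tool_rot: [0.25, 1.57, -3.049]
force: [-0.1, -0.2, -0.2]
grip_width: 0.043
[0.45606344 0.03037391 0.05908994] [-0.11582819 -0.21283124 -0.21941644]
```

View pics/w4.png

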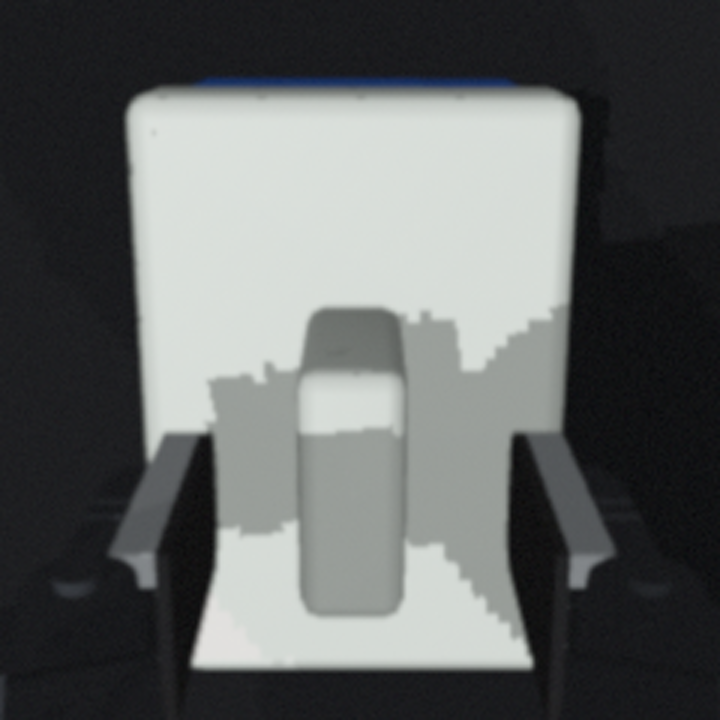

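View pics/s4.png

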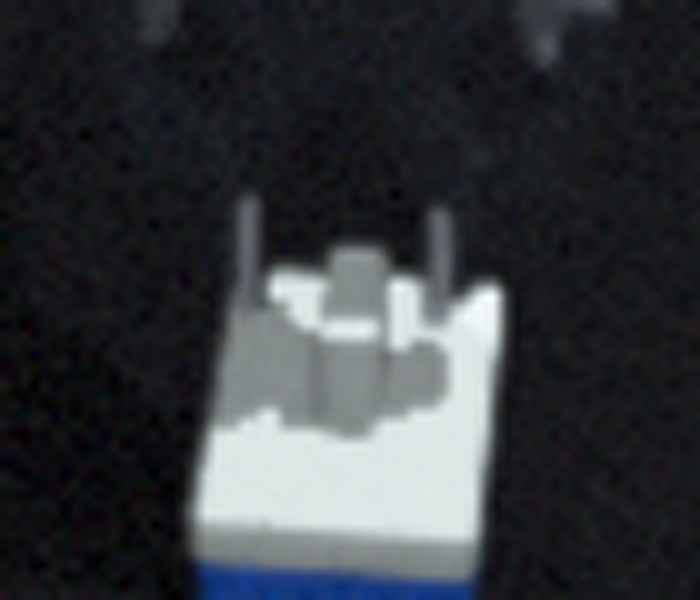

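```bash
python3 -m pendant '[[8,0,0,0],[8,0,0,0],[6,0,0,0],[3,0,0,0],[0,0,0,0]]' ; python3 -m pendant '[[0,0,0,0],[0,0,0,0],[0,0,0,0],[0,0,0,0]]' -1 60
```

```text
clock: 5.28
position: [0.4561, 0.0304, 0.0341]
tool_rot: [0.191, 1.57, -3.108]
force: [-0.4, -0.5, -0.5]
grip_width: 0.0426
clock: 5.78
position: [0.4562, 0.0303, 0.0343]
tool_rot: [0.784, 1.571, -2.515]
force: [-0.1, -0.4, -1.5]
grip_width: 0.0156
```

```bash
python3 -m pendant '[[-4,0,0,0],[-8,0,0,0],[-8,0,0,0],[0,0,0,0],[0,0,0,0],[0,0,0,0]]' ; for i in 1 2 3; do python3 -m pendant '[[0,0,0,0]]' | grep -E "force|clock"; done;  python3 -c "
from h import *
from workcell import grab_frame,bot
f=grab_frame('scene');crop(f,300,210,70,60,10,'s5.png')
print(bot.observe()['joint_efforts'])"
```

```text
clock: 6.52
position: [0.4561, 0.0304, 0.0541]
tool_rot: [0.242, 1.57, -3.057]
force: [0.7, 0.3, -3.4]
grip_width: 0.0154
clock: 6.65
force: [0.3, 0.2, -2.8]
clock: 6.78
force: [-0.1, -0.3, -2.1]
clock: 6.9
force: [0.3, 0.3, -1.8]
[-6.57111304e-03 -7.57578063e+01 -1.45576101e+00 -2.16294318e+01
  1.00175312e-02  2.35902116e-03 -2.39493102e-04]
```

View pics/s5.png

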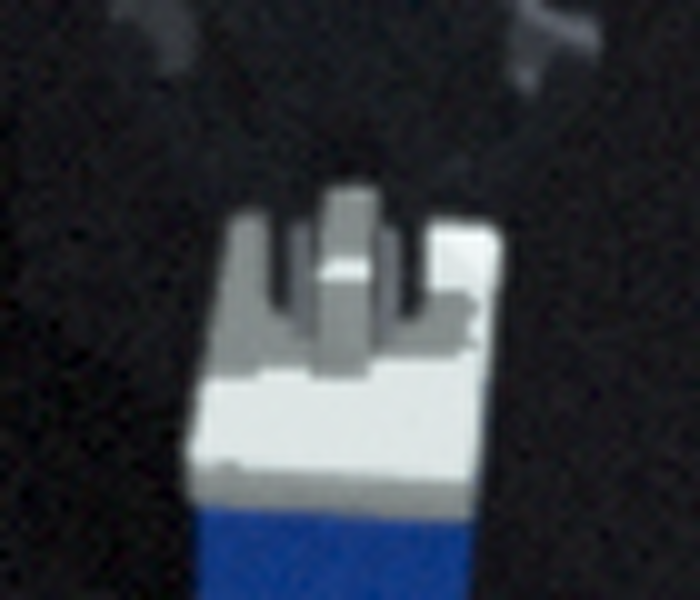

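```bash
python3 -m pendant '[[6,0,0,0],[8,0,0,0],[4,0,0,0],[1.5,0,0,0],[0.5,0,0,0],[0,0,0,0]]'; python3 -m pendant '[[0,0,0,0],[0,0,0,0],[-20,0,0,0],[-45,0,0,0],[-15,0,0,0]]' 0; python3 -c "
from h import *
plan((.6437,.0384,.10),14.5)"
```

```text
clock: 7.7
position: [0.4563, 0.0304, 0.0344]
tool_rot: [-2.771, 1.571, 0.213]
force: [-0.4, -0.2, -1.9]
grip_width: 0.0152
clock: 8.32
position: [0.4572, 0.0304, 0.1164]
tool_rot: [-2.876, 1.568, 0.108]
force: [-0.3, -0.9, -0.3]
grip_width: 0.0428
turn -23.54 shift after turn [  16.9   39.  -182.5]; shift before [  16.9  -37.1 -182.9] q7 -2.09 t 8.32 pos [0.4572 0.0304 0.1164] F [-0.32 -0.89 -0.29]
```

```bash
python3 -m pendant '[[0,0,0,-10.7],[0,0,0,-10.7],[0,9,-45,-2.1],[0,10,-48,0],[0,10,-48,0],[5,10,-42,0],[0,0,0,0]]'; python3 -c "
from h import *
plan((.6437,.0384,.04),14.5)
from workcell import grab_frame
f=grab_frame('wrist');np.save('w6.npy',f);crop(f,0,0,640,480,1,'w6.png')
for i in (-.02,.02): print(w2p(f,(.6437+.968*i,.0384+.25*i,.098)))"
```

```text
clock: 9.2
position: [0.6447, 0.0367, 0.1077]
tool_rot: [-0.696, 1.57, 2.698]
force: [-1.0, -0.5, 0.1]
grip_width: 0.0428
turn -0.05 shift after turn [67.7 -1.8  0.5]; shift before [67.7 -1.8  0.5] q7 -1.68 t 9.20 pos [0.6447 0.0367 0.1077] F [-1.02 -0.52  0.13]
[314.90045647 308.65702998]
[314.40108898 243.12231908]
```

View pics/w6.png

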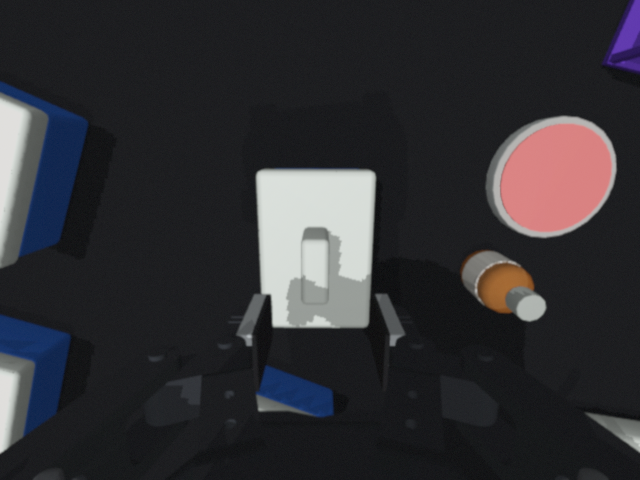

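```bash
python3 -m pendant '[[30,-1.8,-1,0],[28,0,0,0],[11,0,0,0],[4.5,0,0,0],[0,0,0,0]]' 0; python3 -m pendant '[[0,0,0,0],[0,0,0,0],[0,0,0,0],[0,0,0,0]]' -1 60;  python3 -m pendant '[[-4,0,0,0],[-8,0,0,0],[-8,0,0,0],[0,0,0,0],[0,0,0,0],[0,0,0,0]]' ; for i in 1 2 3 4; do python3 -m pendant '[[0,0,0,0]]' | grep -E "force|clock"; done
```

```text
clock: 9.88
position: [0.6439, 0.0387, 0.0364]
tool_rot: [3.017, 1.57, 0.128]
force: [-0.2, 0.1, -0.2]
grip_width: 0.0425
clock: 10.38
position: [0.6441, 0.0389, 0.0364]
tool_rot: [-3.07, 1.57, 0.325]
force: [-1.9, 0.8, 7.1]
grip_width: 0.0151
clock: 11.12
position: [0.6436, 0.0386, 0.0555]
tool_rot: [-0.1, 1.57, -2.989]
force: [0.1, -0.6, -2.1]
grip_width: 0.0149
clock: 11.25
force: [-0.4, 0.4, -2.8]
clock: 11.38
force: [-0.1, 0.5, -2.5]
clock: 11.5
force: [0.4, -0.6, -2.6]
clock: 11.62
force: [0.7, 0.5, -3.0]
```

```bash
python3 -m pendant '[[6,0,0,0],[8,0,0,0],[4,0,0,0],[1.2,0,0,0],[0.5,0,0,0],[0,0,0,0]]'; python3 -m pendant '[[0,0,0,0],[0,0,0,0],[-20,0,0,0],[-45,0,0,0],[-15,0,0,0]]' 0; python3 -c "
from h import *
plan((.6395,.2675,.10),-8.9)"
```

```text
clock: 12.38
position: [0.6436, 0.0388, 0.0365]
tool_rot: [-0.153, 1.571, -3.042]
force: [-3.7, 0.1, 4.8]
grip_width: 0.0152
clock: 13.0
position: [0.6452, 0.039, 0.1201]
tool_rot: [3.02, 1.566, 0.131]
force: [0.5, -0.5, -0.1]
grip_width: 0.0426
turn 23.37 shift after turn [  20.2 -224.9   41.1]; shift before [  20.2 -222.7  -51.5] q7 -1.68 t 13.00 pos [0.6452 0.039  0.1201] F [ 0.46 -0.46 -0.15]
```

```bash
python3 -m pendant '[[0,0,0,-10.4],[0,0,0,-10.4],[0,0,0,-10.4],[0,0,0,-10.4],[0,0,0,-10.4],[0,0,0,-10.4],[0,0,0,-10.4],[0,0,0,-10.4],[0,0,0,-10.4],[0,0,0,-10.4],[0,0,0,-10.4],[0,0,0,-10.4]]';python3 -c "
from h import *
plan((.6395,.2675,.10),-8.9)"
```

```text
clock: 14.5
position: [0.6439, 0.0383, 0.1168]
tool_rot: [-0.224, 1.57, -0.929]
force: [0.7, -0.9, -1.1]
grip_width: 0.0425
turn -31.50 shift after turn [ 16.7 225.8 -39.8]; shift before [  16.7  171.7 -151.9] q7 0.21 t 14.50 pos [0.6439 0.0383 0.1168] F [ 0.7  -0.93 -1.1 ]
```

```bash
python3 -m pendant '[[0,0,0,-10.5],[0,0,0,-10.5],[0,0,0,-10.5],[0,46,-8,0],[0,46,-8,0],[0,46,-8,0],[5,46,-8,0],[5,42,-8,0],[0,0,0,0]]';python3 -c "
from h import *
plan((.6395,.2675,.036),-8.9)
from workcell import grab_frame
f=grab_frame('wrist');np.save('w7.npy',f);crop(f,0,0,640,480,1,'w7.png')
c=np.cos(np.radians(-8.9));s=np.sin(np.radians(-8.9))
for i in (-.02,.02): print(w2p(f,(.6395+c*i,.2675+s*i,.098)))"
```

```text
clock: 15.62
position: [0.639, 0.2722, 0.1065]
tool_rot: [2.081, 1.569, 1.925]
force: [-0.3, -0.1, -0.1]
grip_width: 0.0427
turn -0.06 shift after turn [70.5 -4.6  1.2]; shift before [70.5 -4.6  1.2] q7 0.41 t 15.62 pos [0.639  0.2722 0.1065] F [-0.35 -0.14 -0.1 ]
[314.4317916 241.82056  ]
[314.96112955 307.86592183]
```

View pics/w7.png

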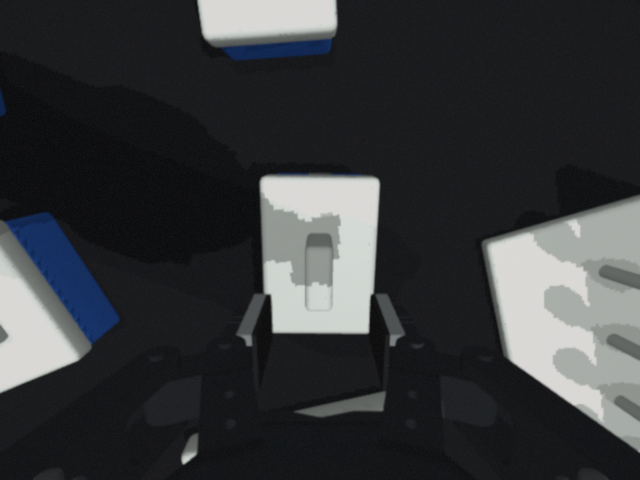

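```bash
python3 -m pendant '[[0,0,0,0]]'; python3 -c "
from h import *
plan((.6395,.2675,.036),-8.9)
from workcell import grab_frame,bot
f=grab_frame('wrist');np.save('w8.npy',f);crop(f,230,160,180,180,4,'w8.png')
s=bot.observe();M=rot(s);R=np.array(f['R']);C=-R.T@f['t'];print('cam in tool',M.T@(C-np.array(s['position'])),M.T@R[0])
c=np.cos(np.radians(-8.9));s=np.sin(np.radians(-8.9))
for i in (-.02,.02): print(w2p(f,(.6395+c*i,.2675+s*i,.098)))"
```

```text
clock: 15.8
position: [0.641, 0.2669, 0.1064]
tool_rot: [-0.901, 1.57, -1.063]
force: [-0.4, -0.1, 0.0]
grip_width: 0.0427
turn -0.39 shift after turn [70.4  0.4 -1.6]; shift before [70.4  0.4 -1.6] q7 0.41 t 15.80 pos [0.641  0.2669 0.1064] F [-0.39 -0.08  0.01]
cam in tool [-0.17857575 -0.00096037 -0.06972236] [2.62553736e-04 9.99998669e-01 1.61037855e-03]
[323.11230083 236.94555571]
[323.58174122 303.49491664]
```

View pics/w8.png

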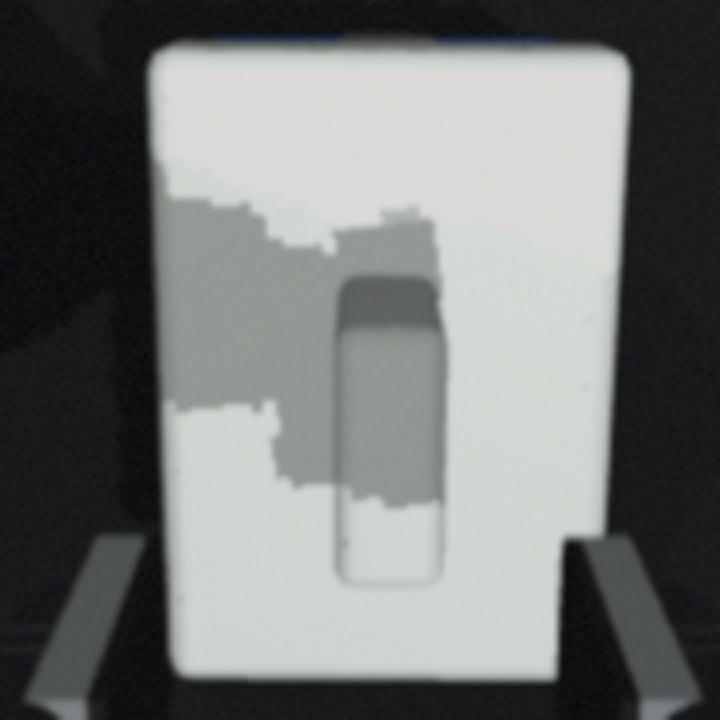

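```bash
python3 -m pendant '[[30,4,0.6,0],[28,0,0,0],[9,0,0,0],[3.5,0,0,0],[0,0,0,0]]' 0; python3 -m pendant '[[0,0,0,0],[0,0,0,0],[0,0,0,0],[0,0,0,0]]' -1 60;  python3 -m pendant '[[-4,0,0,0],[-8,0,0,0],[-8,0,0,0],[0,0,0,0],[0,0,0,0],[0,0,0,0]]' ; for i in 1 2 3 4; do python3 -m pendant '[[0,0,0,0]]' | grep -E "force|clock"; done
```

```text
clock: 16.48
position: [0.6421, 0.272, 0.0364]
tool_rot: [0.604, 1.57, 0.443]
force: [0.2, -0.3, 0.0]
grip_width: 0.0427
clock: 16.98
position: [0.642, 0.272, 0.0362]
tool_rot: [0.164, 1.57, 0.003]
force: [-1.8, -2.2, 6.3]
grip_width: 0.0149
clock: 17.73
position: [0.6416, 0.2719, 0.0553]
tool_rot: [-2.557, 1.57, -2.718]
force: [-0.9, 1.3, -0.6]
grip_width: 0.0152
clock: 17.85
force: [-0.4, 0.2, -0.5]
clock: 17.98
force: [0.0, -0.1, -2.3]
clock: 18.1
force: [-0.2, 0.1, -2.2]
clock: 18.23
force: [0.3, -0.1, -2.2]
```

```bash
python3 -m pendant '[[6,0,0,0],[8,0,0,0],[4,0,0,0],[1.0,0,0,0],[0.5,0,0,0],[0,0,0,0]]'; python3 -m pendant '[[0,0,0,0],[0,0,0,0],[-20,0,0,0],[-45,0,0,0],[-15,0,0,0]]' 0; python3 -c "
from h import *
plan((.4520,.2680,.10),-4.4)"
```

```text
clock: 18.98
position: [0.6418, 0.2721, 0.0363]
tool_rot: [0.788, 1.57, 0.627]
force: [0.1, -0.7, -1.4]
grip_width: 0.0147
clock: 19.6
position: [0.6427, 0.273, 0.1203]
tool_rot: [0.69, 1.567, 0.529]
force: [0.1, 0.9, -0.2]
grip_width: 0.0428
turn -4.82 shift after turn [  19.6  -19.7 -189.8]; shift before [  19.6  -35.6 -187.5] q7 0.41 t 19.60 pos [0.6427 0.273  0.1203] F [ 0.08  0.93 -0.2 ]
```

```bash
python3 -m pendant '[[0,0,0,-4.8],[0,-5,-45,0],[0,-5,-48,0],[0,-5,-48,0],[5,-4,-44,0],[0,0,0,0],[0,0,0,0]]';python3 -c "
from h import *
plan((.4520,.2680,.036),-4.4)
from workcell import grab_frame,bot
f=grab_frame('wrist');np.save('w9.npy',f);crop(f,230,160,180,180,4,'w9.png')
c=np.cos(np.radians(-4.4));s=np.sin(np.radians(-4.4))
for i in (-.02,.02): print(w2p(f,(.452+c*i,.2680+s*i,.098)))"
```

```text
clock: 20.48
position: [0.4566, 0.2674, 0.1117]
tool_rot: [0.104, 1.57, 0.026]
force: [0.4, -0.1, 0.9]
grip_width: 0.0428
turn -0.05 shift after turn [75.7  0.3 -4.7]; shift before [75.7  0.3 -4.7] q7 0.20 t 20.48 pos [0.4566 0.2674 0.1117] F [ 0.37 -0.09  0.86]
[323.21034257 229.53560704]
[323.25042991 295.09929241]
```

View pics/w9.png

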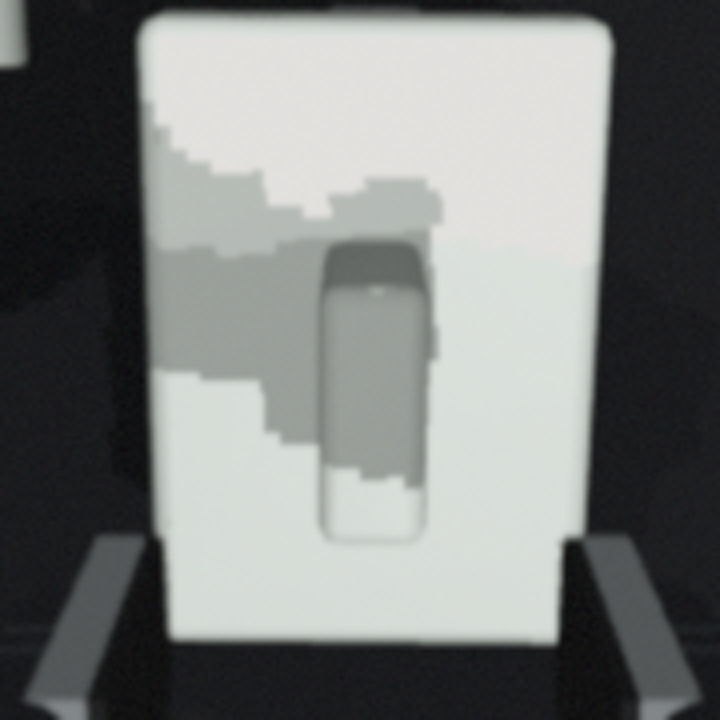

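```bash
python3 -m pendant '[[30,1.5,-4,0],[30,0,0,0],[12,0,0,0],[3.5,0,0,0],[0,0,0,0]]' 0; python3 -m pendant '[[0,0,0,0],[0,0,0,0],[0,0,0,0],[0,0,0,0]]' -1 80;  python3 -m pendant '[[-4,0,0,0],[-8,0,0,0],[-8,0,0,0],[0,0,0,0],[0,0,0,0],[0,0,0,0]]' ; for i in 1 2 3 4; do python3 -m pendant '[[0,0,0,0]]' | grep -E "force|clock"; done
```

```text
clock: 21.15
position: [0.4523, 0.2694, 0.0362]
tool_rot: [0.832, 1.57, 0.755]
force: [0.3, 1.1, -0.5]
grip_width: 0.0426
clock: 21.65
position: [0.4524, 0.2693, 0.0364]
tool_rot: [0.223, 1.57, 0.146]
force: [-0.6, -1.8, 9.5]
grip_width: 0.0151
clock: 22.4
position: [0.4518, 0.2691, 0.0554]
tool_rot: [-2.589, 1.57, -2.666]
force: [0.7, 0.4, -3.9]
grip_width: 0.0147
clock: 22.52
force: [1.0, 0.4, -4.3]
clock: 22.65
force: [-0.3, 0.4, -4.7]
clock: 22.78
force: [-0.9, 0.7, -4.8]
clock: 22.9
force: [-0.6, 0.1, -5.0]
```

```bash
cat > ov.py <<'E'
from h import *
import sys
def ov(n,pose,u,v,w,h,k,name):
    f=ld(n); x,y,a=pose; a=np.radians(a)
    i=f["img"][v:v+h,u:u+w,::-1]; i=np.ascontiguousarray(cv2.resize(i,None,fx=k,fy=k,interpolation=cv2.INTER_CUBIC))
    def px(X,Y,z):
        p=w2p(f,(x+np.cos(a)*X-np.sin(a)*Y,y+np.sin(a)*X+np.cos(a)*Y,z)); return tuple(int(q) for q in np.round((p-[u,v]+.5)*k-.5))
    for z,c in ((.064,(0,0,255)),(.05,(0,200,0))):
        cv2.polylines(i,[np.array([px(s*.061,t*.044,z) for s,t in ((1,1),(1,-1),(-1,-1),(-1,1))])],True,c,1)
    cv2.circle(i,px(.042,.062,.13),3,(255,0,255),1)
    cv2.imwrite("pics/"+name,i)
pose=tuple(float(q) for q in sys.argv[1:4])
ov("top0.npy",pose,405,185,90,120,6,sys.argv[4]+"t.png"); ov("sc0.npy",pose,180,225,80,70,9,sys.argv[4]+"s.png")
E
python3 ov.py .469 -.2925 4.5 o1
```

```text
(no output)
```

View pics/o1t.png

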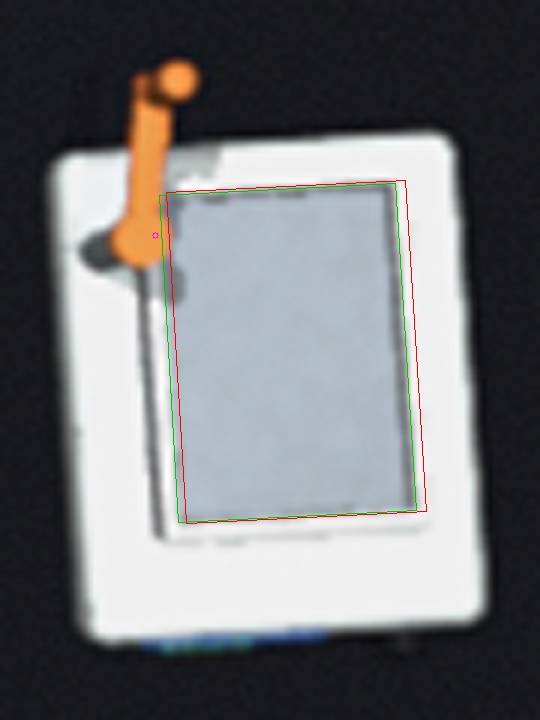

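View pics/o1s.png

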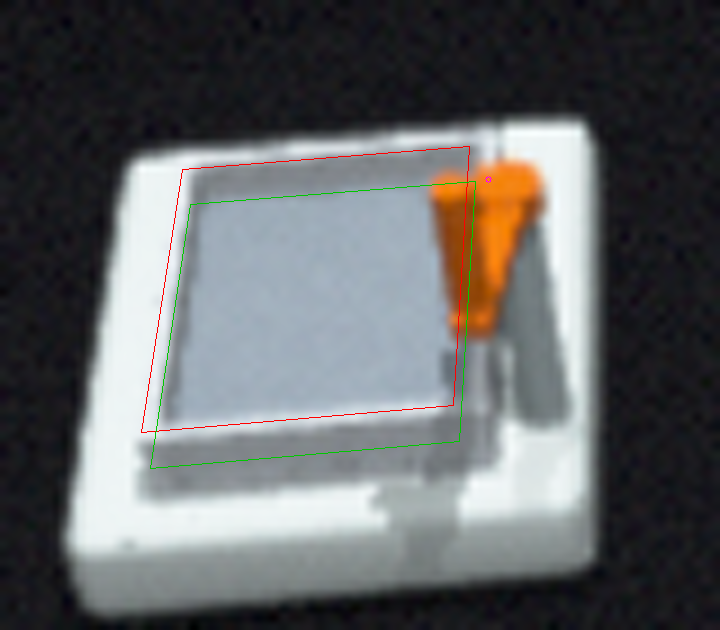

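```bash
python3 -m pendant '[[-20,0,0,0],[-35,0,0,0],[-40,0,0,0],[-40,0,0,0],[-25,0,0,0],[0,0,0,-4.5],[0,0,0,-4.5],[0,0,0,0]]';python3 -c "
from h import *
plan((.4685,-.2905,.215),4.6)"
```

```text
clock: 23.9
position: [0.4517, 0.2692, 0.2166]
tool_rot: [0.832, 1.57, 0.911]
force: [0.3, -0.1, -5.1]
grip_width: 0.0151
turn -0.02 shift after turn [   1.4 -559.3  -28.2]; shift before [   1.4 -559.3  -27.9] q7 0.45 t 23.90 pos [0.4517 0.2692 0.2166] F [ 0.26 -0.08 -5.12]
```

```bash
python3 -m pendant '[[0,-20,-1,0],[0,-40,-2,0],[0,-50,-2.5,0],[0,-50,-2.5,0],[0,-50,-2.5,0],[0,-50,-2.5,0],[0,-50,-2.5,0],[0,-50,-2.5,0],[0,-50,-2.5,0],[0,-50,-2.5,0],[0,-40,-2,0],[0,-25,-1,0]]';python3 -m pendant '[[0,-20,-1,0],[0,-10,-0.5,0],[0,0,0,0],[0,0,0,0]]'; python3 -c "
from h import *
plan((.4685,-.2905,.215),4.6)"
```

```text
clock: 25.4
position: [0.4675, -0.2582, 0.216]
tool_rot: [2.879, 1.571, 2.955]
force: [0.1, 0.1, -4.7]
grip_width: 0.0145
clock: 25.9
position: [0.469, -0.2852, 0.2158]
tool_rot: [1.081, 1.571, 1.162]
force: [0.7, 0.6, -5.2]
grip_width: 0.0145
turn 0.04 shift after turn [ 0.8 -5.2 -0.9]; shift before [ 0.8 -5.2 -0.9] q7 1.50 t 25.90 pos [ 0.469  -0.2852  0.2158] F [ 0.72  0.64 -5.2 ]
```

Lower to about 25 mm above the wall and look.

```bash
python3 -m pendant '[[30,-5,-1,0],[35,0,0,0],[15,0,0,0],[8,0,0,0],[0,0,0,0],[0,0,0,0]]';python3 -c "
from h import *
plan((.4685,-.2905,.0864),4.6)
from workcell import grab_frame
for n,c in (('scene',(170,190,110,110,6)),('top',(400,170,110,140,5)),('wrist',(0,0,640,480,1))):
    f=grab_frame(n);np.save(n+'10.npy',f);crop(f,*c,n+'10.png')"
```

```text
clock: 26.65
position: [0.4687, -0.2914, 0.1285]
tool_rot: [-0.599, 1.57, -0.52]
force: [-0.2, 0.3, -5.0]
grip_width: 0.0149
turn -0.02 shift after turn [42.1  0.9 -0.2]; shift before [42.1  0.9 -0.2] q7 1.42 t 26.65 pos [ 0.4687 -0.2914  0.1285] F [-0.2   0.29 -4.97]
```

View pics/scene10.png

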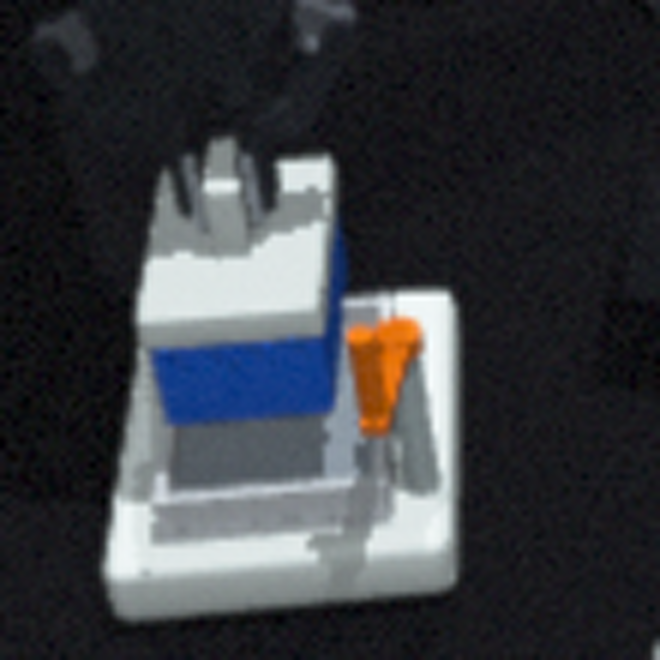

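View pics/top10.png

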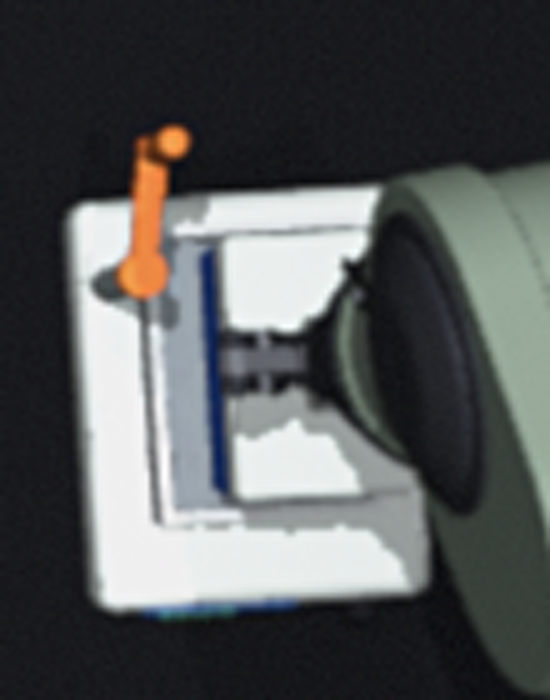

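View pics/wrist10.png

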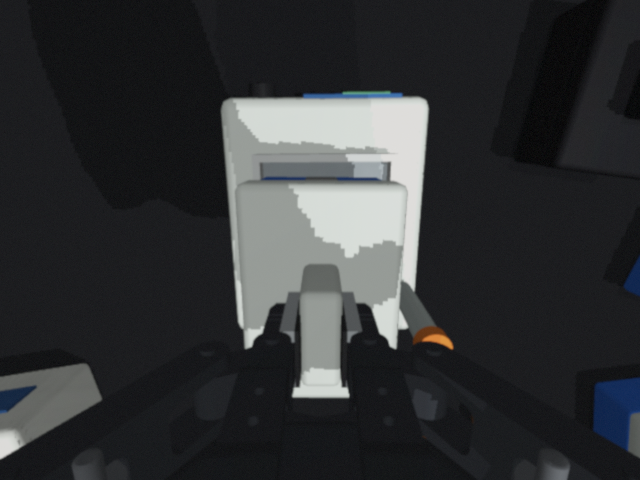

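```bash
python3 -c "
from h import *
f=ld('wrist10.npy');crop(f,220,90,220,130,3.6,'w10c.png')
f=ld('scene10.npy');crop(f,180,240,70,50,11,'s10c.png')"
```

```text
(no output)
```

View pics/w10c.png

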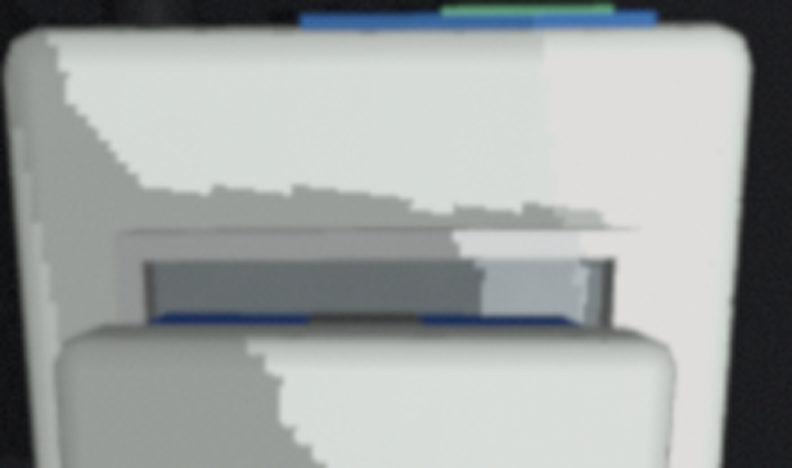

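View pics/s10c.png

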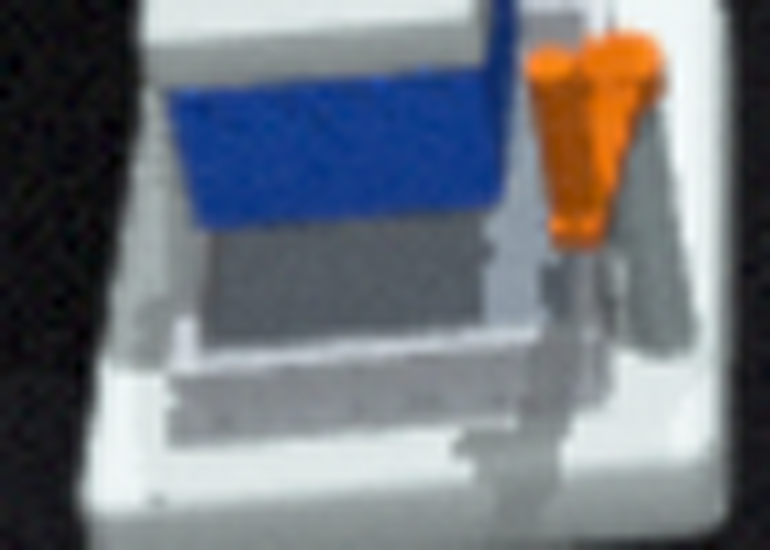

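```bash
python3 -c "
from h import *
from workcell import bot
s=bot.observe();M=rot(s);p=np.array(s['position'])
f=ld('wrist10.npy')
g=lambda x,y,z:(M.T@(p2w(f,220+x/3.6,90+y/3.6,z)-p)*1000).round(1)
for q in ((142,258,.064),(614,258,.064),(57,350,.154),(673,350,.154),(62,340,.154),(670,340,.154),(150,322,.092),(580,322,.092)): print(q,g(*q))
f=ld('scene10.npy')
g=lambda x,y,z:(M.T@(p2w(f,180+x/11,240+y/11,z)-p)*1000).round(1)
print('scene')
for q in ((170,375,.064),(605,340,.064),(198,362,.064),(540,325,.064),(200,228,.092),(500,203,.092)): print(q,g(*q))
print(M)
"
```

```text
(142, 258, 0.064) [ 64.1 -42.4 -59.8]
(614, 258, 0.064) [ 64.1  45.7 -59.6]
(57, 350, 0.154) [-25.9 -38.  -52.8]
(673, 350, 0.154) [-25.9  35.9 -52.7]
(62, 340, 0.154) [-25.9 -37.3 -54. ]
(670, 340, 0.154) [-25.9  35.5 -53.9]
(150, 322, 0.092) [ 36.1 -36.9 -50.6]
(580, 322, 0.092) [ 36.1  35.1 -50.4]
scene
(170, 375, 0.064) [ 64.2 -44.   67.5]
(605, 340, 0.064) [64.1 56.3 68.6]
(198, 362, 0.064) [ 64.2 -37.9  63.8]
(540, 325, 0.064) [64.1 40.9 61.2]
(200, 228, 0.092) [ 36.2 -33.8  49. ]
(500, 203, 0.092) [36.1 35.1 49.1]
[[ 5.77249147e-04 -7.96195976e-02  9.96825153e-01]
 [-4.59678233e-04  9.96825193e-01  7.96198670e-02]
 [-9.99999728e-01 -5.04179326e-04  5.38817097e-04]]
```

```bash
python3 -m pendant '[[0,3.5,1.5,0],[8,0,0,0],[10,0,0,0],[8,0,0,0],[5,0,0,0],[0,0,0,0]]';python3 -m pendant '[[3,0,0,0],[2,0,0,0],[1,0,0,0],[0,0,0,0]]';python3 -m pendant '[[1,0,0,0],[1,0,0,0],[0,0,0,0]]'
```

```text
clock: 27.55
position: [0.4693, -0.2876, 0.0962]
tool_rot: [2.195, 1.57, 2.275]
force: [-0.5, -0.6, -4.7]
grip_width: 0.0147
clock: 28.05
position: [0.4694, -0.2878, 0.0906]
tool_rot: [-0.532, 1.571, -0.453]
force: [-0.2, -0.1, -5.2]
grip_width: 0.0148
clock: 28.42
position: [0.4694, -0.2877, 0.0885]
tool_rot: [2.521, 1.571, 2.601]
force: [0.3, 0.2, -4.4]
grip_width: 0.0147
```

```bash
python3 -m pendant '[[1,0,0,0],[0,0,0,0]]' | grep -E "pos|force";python3 -m pendant '[[1,0,0,0],[0,0,0,0]]'| grep -E "pos|force";python3 -m pendant '[[0.6,0,0,0],[0,0,0,0]]'| grep -E "pos|force"
```

```text
position: [0.4694, -0.2877, 0.0875]
force: [-0.5, -0.1, -5.1]
position: [0.4694, -0.2877, 0.0866]
force: [-0.1, 0.5, -4.5]
position: [0.4694, -0.2878, 0.0865]
force: [-5.5, 1.0, 8.4]
```

```bash
python3 -c "
from h import *
from workcell import grab_frame
for n,c in (('scene',(170,190,110,110,6)),('wrist',(200,60,240,200,3))):
    f=grab_frame(n);np.save(n+'11.npy',f);crop(f,*c,n+'11.png')"
```

```text
(no output)
```

View pics/scene11.png

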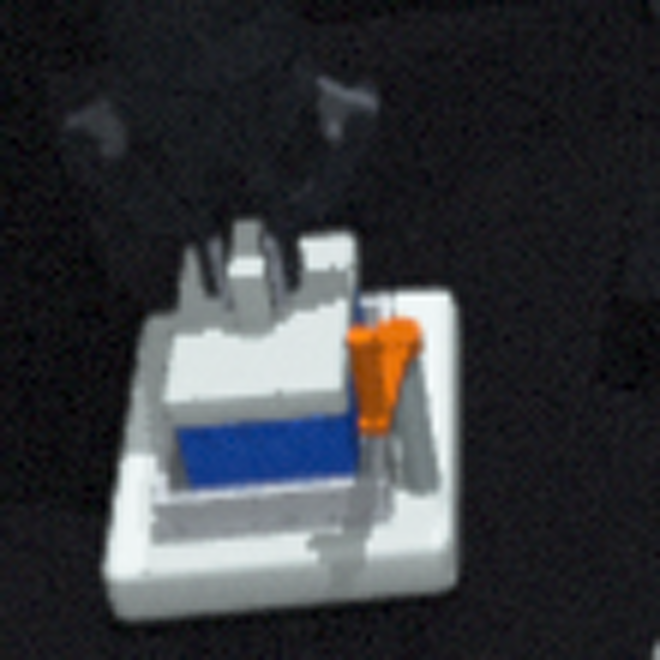

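View pics/wrist11.png

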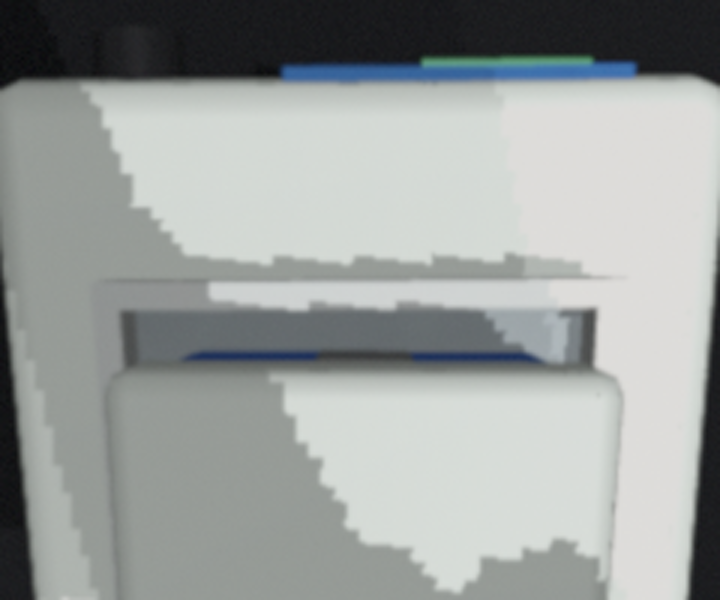

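```bash
python3 -m pendant '[[-0.6,0,0,0],[0,0,0,0],[0,0,0,0]]' 0;python3 -m pendant '[[0,0,0,0],[-10,0,0,0],[-30,0,0,0],[-45,0,0,0],[-30,0,0,0],[0,0,0,10.6],[0,0,0,10.6],[0,0,0,10.6],[0,0,0,0]]' ; python3 -c "
from h import *
from workcell import grab_frame
for n,c in (('scene',(170,190,110,110,6)),('top',(400,170,110,140,5)),('wrist',(0,0,640,480,1))):
    f=grab_frame(n);np.save(n+'12.npy',f);crop(f,*c,n+'12.png')"
```

```text
clock: 29.65
position: [0.4695, -0.2877, 0.0866]
tool_rot: [0.198, 1.571, 0.278]
force: [0.3, 0.4, 0.4]
grip_width: 0.043
clock: 30.78
position: [0.4696, -0.2877, 0.2024]
tool_rot: [-0.749, 1.57, -1.223]
force: [0.1, 0.9, 0.9]
grip_width: 0.0429
```

View pics/scene12.png

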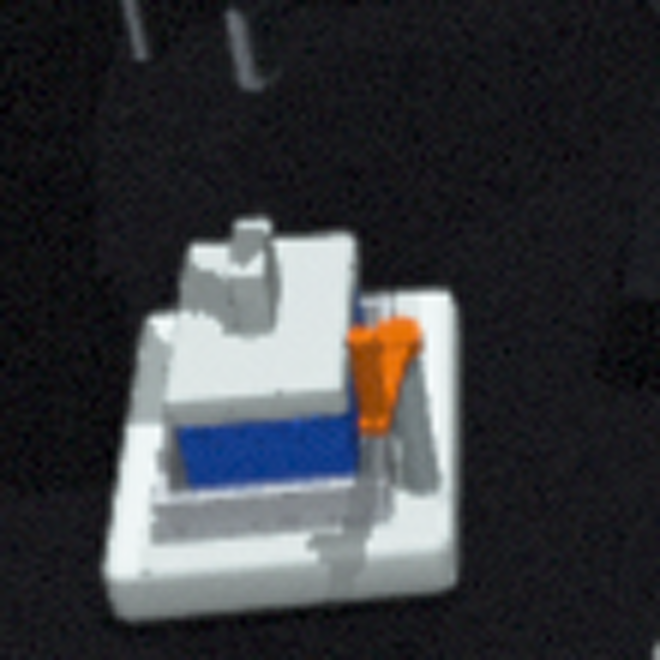

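View pics/wrist12.png

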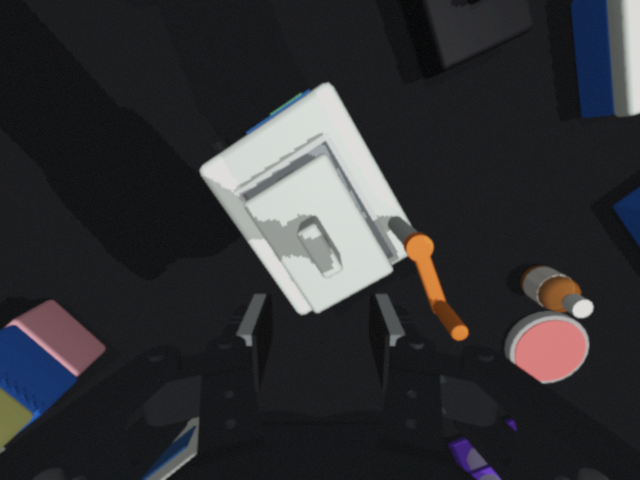

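View pics/top12.png

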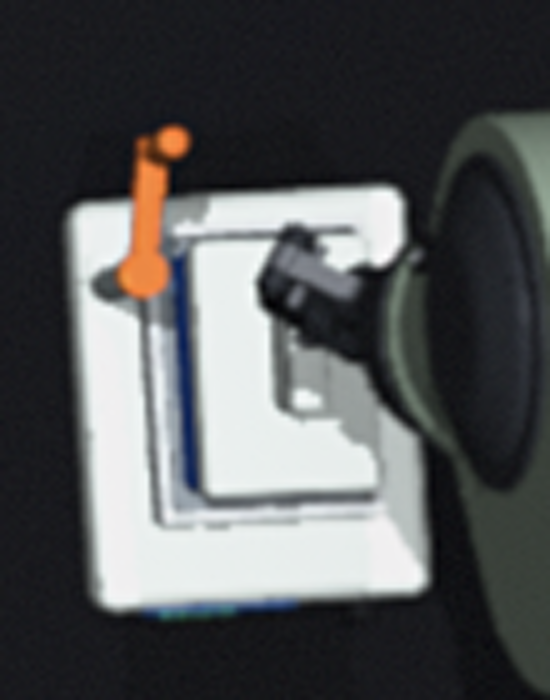

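```bash
python3 -c "
from h import *
f=ld('wrist12.npy')
print('pin',p2w(f,459,332,.167)); 
for z in (.125,.13,.14): print('piv',z,p2w(f,419,246,z))
f=ld('scene12.npy')
print('sc pin',p2w(f,170+372/6,190+338/6,.167),'piv',p2w(f,170+402/6,190+328/6,.13))
f=ld('top12.npy')
print('top pin',p2w(f,400+174/5,170+141/5,.167),'piv',p2w(f,400+143/5,170+272/5,.13))
plan((.556,-.19,.2),-85)
"
```

```text
pin [ 0.55832713 -0.2283781   0.167     ]
piv 0.125 [ 0.50609629 -0.22350365  0.125     ]
piv 0.13 [ 0.50416434 -0.22415676  0.13      ]
piv 0.14 [ 0.50030045 -0.22546297  0.14      ]
sc pin [ 0.56037739 -0.22051505  0.167     ] piv [ 0.50745191 -0.21905171  0.13      ]
top pin [ 0.55598602 -0.22811858  0.167     ] piv [ 0.50451666 -0.22357144  0.13      ]
turn 58.02 shift after turn [  1.8  94.7 -89.7]; shift before [  1.8 126.3  32.8] q7 1.01 t 30.93 pos [ 0.4695 -0.2876  0.2018] F [ 0.99 -0.07 -0.32]
```

```bash
python3 -m pendant '[[0,0,0,10.6],[0,0,0,10.6],[0,0,0,10.6],[0,0,0,10.6],[0,0,0,10.6],[0,0,0,10.6],[0,0,0,3.6],[0,0,0,0]]' -1; python3 -c "
from h import *
plan((.560,-.1945,.2),-94.4)
plan((.560,-.1945,.1),-94.4)
"
```

```text
clock: 31.92
position: [0.4695, -0.2876, 0.2015]
tool_rot: [-2.478, 1.57, 2.161]
force: [-0.1, 0.0, -1.1]
grip_width: 0.0002
turn 0.15 shift after turn [  1.6  83.1 -99.7]; shift before [  1.6  83.4 -99.5] q7 -0.01 t 31.93 pos [ 0.4695 -0.2876  0.2015] F [-0.1   0.03 -1.08]
turn 0.15 shift after turn [101.6  83.2 -99.7]; shift before [101.6  83.4 -99.5] q7 -0.01 t 31.93 pos [ 0.4695 -0.2876  0.2015] F [-0.1   0.03 -1.08]
```

```bash
python3 -m pendant '[[-25,0,-20,0],[0,15,-40,0],[0,40,-40,0],[0,28.3,0,0],[25,0,0,0],[40,0,0,0],[40,0,0,0],[20,0,0,0],[0,0,0,0],[0,0,0,0]]'; python3 -c "
from h import *
plan((.560,-.1945,.1),-94.4)
from workcell import grab_frame
for n,c in (('scene',(170,190,140,110,5)),('wrist',(0,0,640,480,1))):
    f=grab_frame(n);np.save(n+'13.npy',f);crop(f,*c,n+'13.png')"
```

```text
clock: 33.17
position: [0.561, -0.1945, 0.1029]
tool_rot: [1.442, 1.569, -0.205]
force: [0.3, -0.1, -0.2]
grip_width: -0.0007
turn 0.01 shift after turn [ 2.9 -1.   0.1]; shift before [ 2.9 -1.   0.1] q7 -0.31 t 33.17 pos [ 0.561  -0.1945  0.1029] F [ 0.32 -0.1  -0.24]
```

View pics/scene13.png

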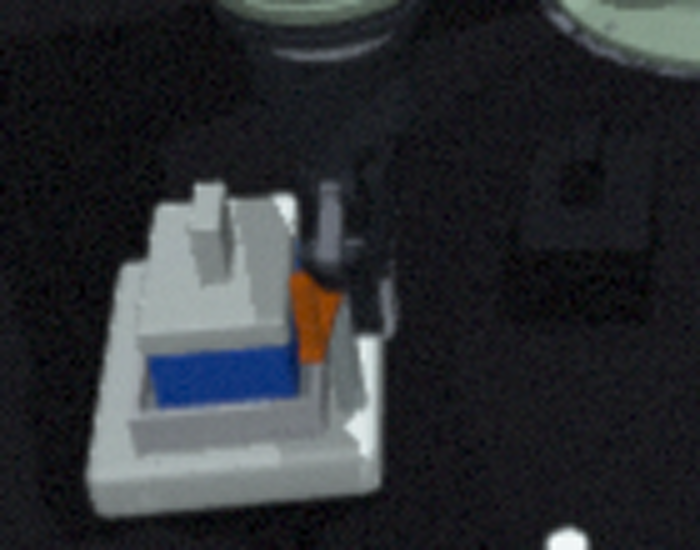

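View pics/wrist13.png

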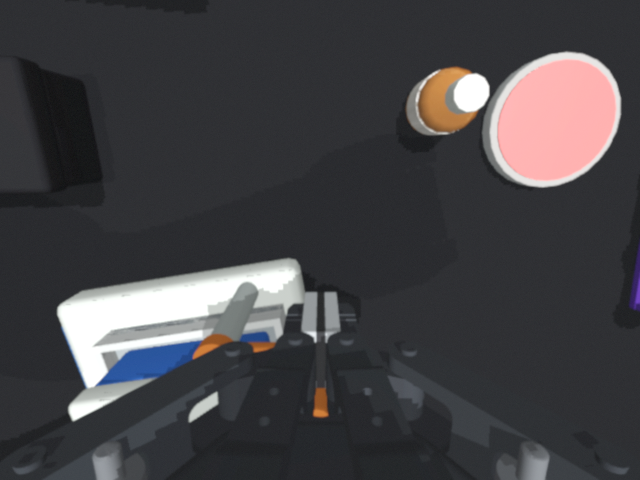

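```bash
python3 -m pendant '[[1,-1,8,0],[0,0,6,0],[0,0,2,0],[0,2,8.3,9],[0,2,8.3,9],[0,2,8.3,9],[0,0,0,0],[0,0,0,0]]'; python3 -c "
from h import *
from workcell import grab_frame,bot
s=bot.observe();M=rot(s);print((M.T@(np.array(s['position'])-[.506,-.2225,.1])*1000).round(1),np.degrees(np.arctan2(M[1,1],M[0,1])))
for n,c in (('scene',(170,190,140,110,5)),('wrist',(0,0,640,480,1))):
    f=grab_frame(n);np.save(n+'14.npy',f);crop(f,*c,n+'14.png')"
```

```text
clock: 34.28
position: [0.5581, -0.2353, 0.1006]
tool_rot: [-2.303, 1.571, 1.864]
force: [0.2, 0.7, -0.9]
grip_width: -0.0001
[ -0.6  51.2 -16. ] -31.19555222428643
```

View pics/scene14.png

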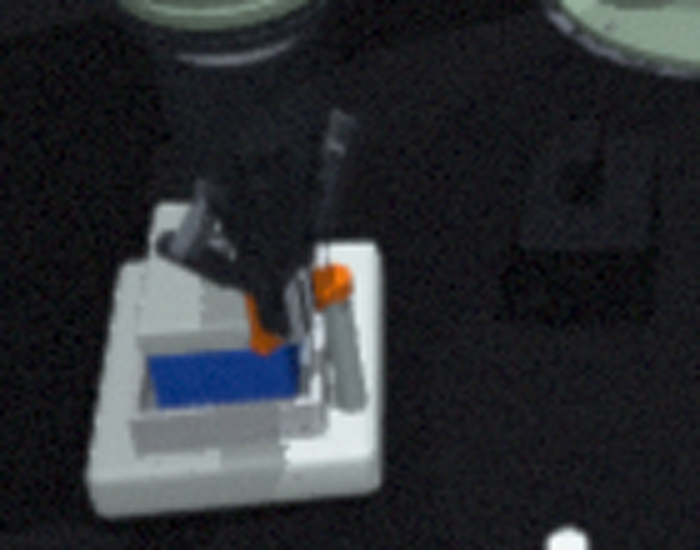

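View pics/wrist14.png

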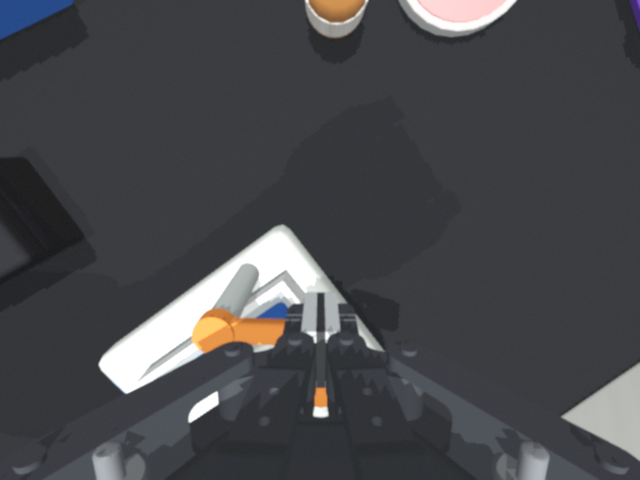

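```bash
python3 -m pendant '[[0,2,8.3,9],[0,2,8.3,9],[0,2,8.3,9],[0,2,8.3,9],[0,2,8.3,9],[0,0,0,0],[0,0,0,0]]'; python3 -c "
from h import *
from workcell import grab_frame,bot
s=bot.observe();M=rot(s);print((M.T@(np.array(s['position'])-[.506,-.2225,.1])*1000).round(1),np.degrees(np.arctan2(M[1,1],M[0,1])))
for n,c in (('scene',(170,190,140,110,5)),('wrist',(0,0,640,480,1))):
    f=grab_frame(n);np.save(n+'15.npy',f);crop(f,*c,n+'15.png')"
```

```text
clock: 35.25
position: [0.5339, -0.2691, 0.1006]
tool_rot: [-1.761, 1.571, 1.622]
force: [-0.1, 0.5, 0.1]
grip_width: 0.0
[ -0.6  51.9 -15.9] -76.15532576398714
```

View pics/scene15.png

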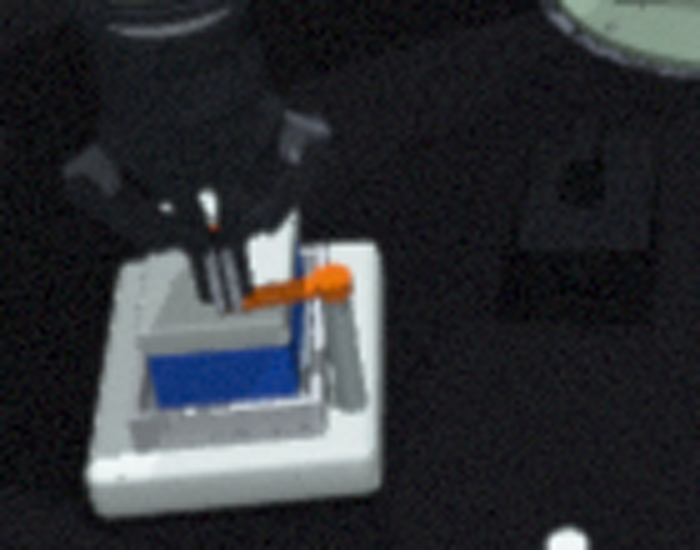

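View pics/wrist15.png

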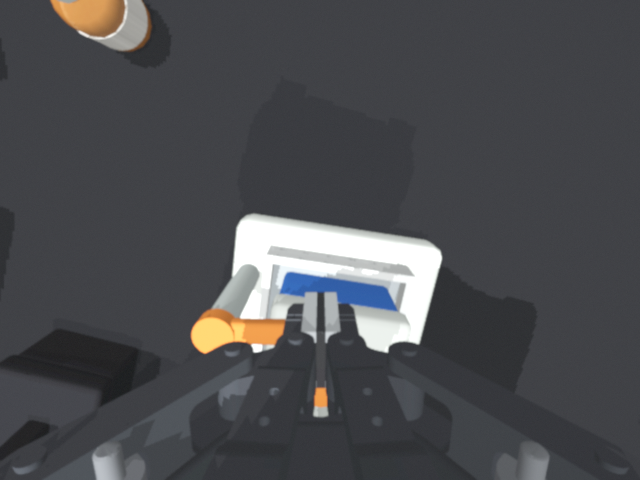

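```bash
python3 -m pendant '[[0,1,4.6,5],[0,0.8,2.5,3],[0,0,0,0]]' | grep -E "pos|force"; for i in 1 2 3; do python3 -m pendant '[[0,0,1,0.5],[0,0,0,0]]' | grep -E "pos|force"; done
```

```text
position: [0.5271, -0.2726, 0.1006]
force: [-0.1, -0.4, -0.0]
position: [0.5263, -0.2727, 0.1006]
force: [2.7, -0.1, -1.6]
position: [0.5261, -0.2728, 0.1008]
force: [7.8, -0.6, -3.8]
position: [0.526, -0.2728, 0.1009]
force: [12.7, -1.2, -6.9]
```

```bash
python3 -m pendant '[[0,0,-3,0],[0,0,-15,0],[-30,0,-15,0],[-50,0,0,0],[-50,0,0,0],[0,40,0,0],[0,45,0,0],[0,45,0,0],[0,0,0,0]]'; python3 -c "
from h import *
from workcell import grab_frame,bot
for n,c in (('scene',(170,190,140,110,5)),('top',(400,170,110,140,5)),('wrist',(0,0,640,480,1))):
    f=grab_frame(n);np.save(n+'16.npy',f);crop(f,*c,n+'16.png')
f=ld('scene16.npy');crop(f,0,0,640,480,1,'full16.png')"
```

```text
clock: 37.6
position: [0.5656, -0.4037, 0.2296]
tool_rot: [0.213, 1.569, -2.861]
force: [0.2, 0.8, -0.4]
grip_width: -0.0
```

View pics/scene16.png

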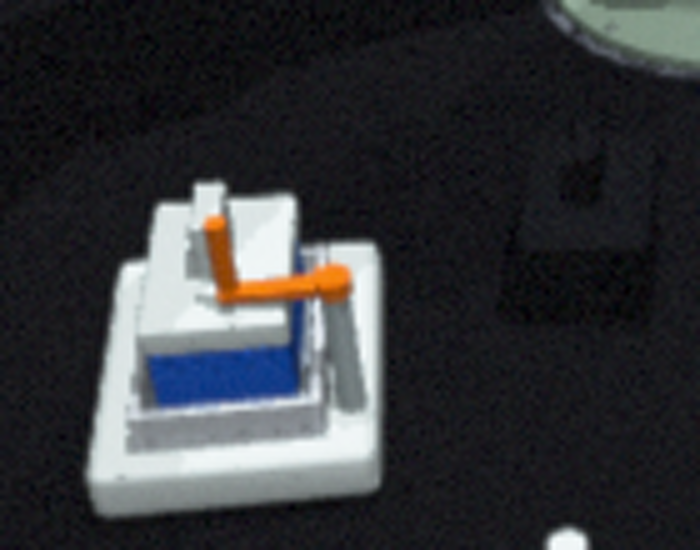

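View pics/top16.png

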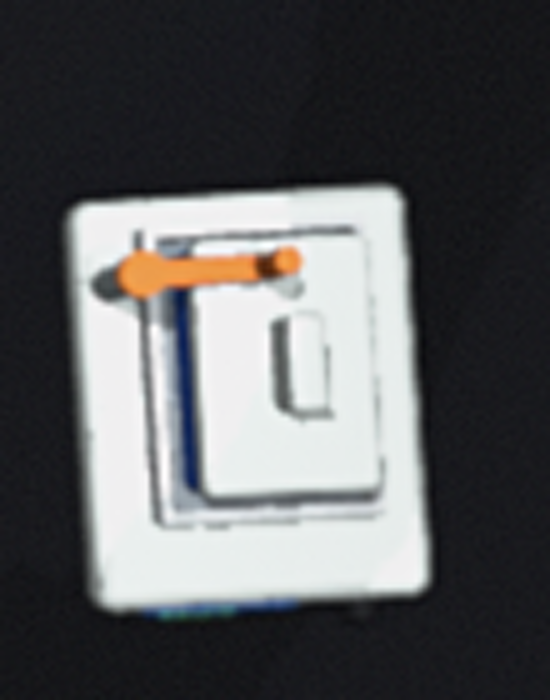

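View pics/full16.png

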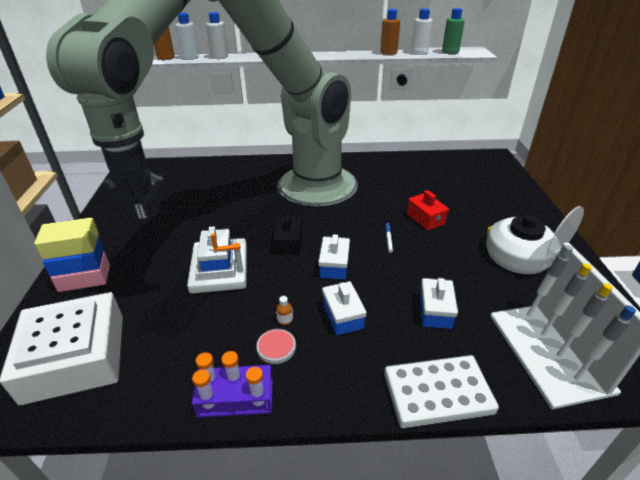

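```bash
python3 -c "
from h import *
a=ld('top0.npy')['img'];f=ld('top16.npy');b=f['img']
i=np.hstack([cv2.resize(x[120:340,120:400,::-1],None,fx=1.42,fy=1.42) for x in (a,b)]);cv2.imwrite('pics/cmp.png',i)
for (u,v) in ((172,125),(280,125),(280,210),(350,135),(220,255)):
    p=cv2.cvtColor(a[v:v+70,u:u+70],7).astype(np.float32);q=cv2.cvtColor(b[v:v+70,u:u+70],7).astype(np.float32)
    print((u,v),cv2.phaseCorrelate(p,q,cv2.createHanningWindow((70,70),cv2.CV_32F)))
p=p2w(f,400+288/5,170+262/5,.167);c=p2w(f,400+143/5,170+272/5,.13);print(p,c,np.degrees(np.arctan2(*(p-c)[1::-1])))
"
```

```text
(172, 125) ((-0.4944237992446361, -0.14187294210508128), 0.987813178035948)
(280, 125) ((0.19765012087181333, 0.39023628597960425), 0.9294754960286764)
(280, 210) ((0.5127745994295694, -0.09349135193650682), 0.9796886341071424)
(350, 135) ((-0.040560045851208315, 0.005986385272862549), 0.9391307345143071)
(220, 255) ((0.07431907672300042, 0.02115139381880482), 1.0273508642926628)
[ 0.50773865 -0.27537383  0.167     ] [ 0.50451666 -0.22357144  0.13      ] -86.44091048128709
```

View pics/cmp.png

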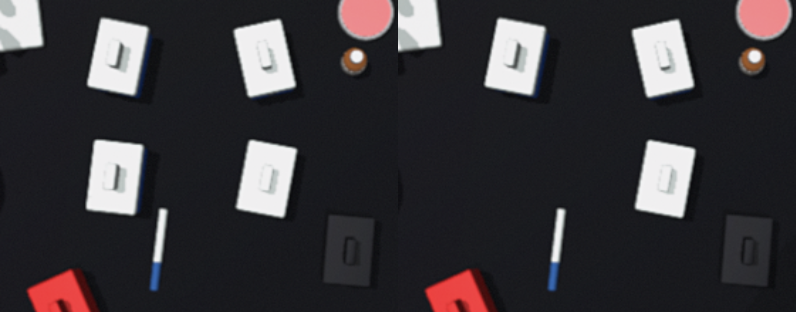

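```bash
python3 -c "
from workcell import job_done
print(job_done())"
```

```text
the job is handed in; nothing more can be done
None
```

The job is handed in at about 38 s of the 72 s. The heavy box is seated in the mixer tray and latched.

- **Weighing:** I lifted all four boxes. Three read about 1.6 to 2.6 N, so they are empty. The one that stood near (0.45, 0.27) read about 4.8 N (roughly 490 g), so it is the loaded one.
- **Empty boxes:** I set each back where it stood. Comparing the top view before and after shows shifts of about 1 mm or less. The bottle, marker, black box and nearby dish show no visible change.
- **Heavy box:** It touched the tray floor at the expected height, within about 0.1 mm. After release it stood level and clear of the tray walls.
- **Latch:** I pushed the pin round until it stalled against the end stop, at about 13 N sideways. The top view puts the arm at −86.4°, against −85.4° expected for fully closed. The gripper was clear of everything at the end.

**Disagreements along the way:**
- The fingertips sit about 36 mm short of the reported TCP. My first grasp of an empty box closed on air just above its ridge and touched nothing. I found the offset in the pictures and corrected for it.
- The top and scene cameras disagreed by about 3 to 4 mm on where the tray is. I settled on a position using the wrist camera before lowering the box.
- The tool felt brief upward forces of about 5 to 13 N while gripping and setting down some boxes.

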